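# Set out a two-colour woodblock print station

### The arm

A 6-joint arm with a two-finger parallel gripper is mounted at the origin on the work surface. World frame = base frame: x ahead of the robot, y to its left, z up, the work surface at z = 0. Lengths are in m, angles in rad, forces in N, time in s.
With the tool pointing down it reaches from about 0.275 to 0.875 m from the base axis. Payload 12.5 kg.
Tool frame: the origin (TCP) lies on the centre line of the jaws, within the pads' length; the fingertips stand 19 mm ahead of it and the grasp point (between the pads) is the TCP; z points along the fingers, y is the line along which they close (so a half turn about z gives the same grasp; the last joint's range is limited). The gripper opens to 85 mm and grips with 20 to 120 N. Pads are 22 mm wide; open, the fingers measure 114 mm over their backs; the gripper's body (76 mm by 85 mm) begins 54 mm behind the grasp point. The pads swing forward as they close: fully open they stand 13 mm farther back than shut.
Start: joints at [-0.085, 0.351, 1.652, -0, 1.139, -0.085], TCP at [0.55, 0, 0.25] pointing down, gripper open.
Joint ranges: [-2.75, 2.75], [-0.79, 2.1], [0.01, 2.65], [-1.57, 4.71], [0.07, 3.14], [-2.87, 2.87]. Speed limits (rad/s): [2.22, 2.22, 2.79, 3.14, 3.14, 3.14].

### API

Orientations are given as a unit quaternion [w, x, y, z].
In Python, from bench import get_state, grab_frame, sign_off gives the robot as it stands.
- The arm moves only by the tool apply_moves, never from a script. Its argument "deltas" is a list of rows, each an object of numbers: "x", "y", "z": the shift along the world's x, y, z normalised to -1 to 1, where 1 is 15 cm; "yaw": the turn about the world's z normalised to -1 to 1, where 1 is pi/2 rad. In form: [{"x": .., "y": .., "z": .., "yaw": ..}, ...]. A call has 1 to 8 rows; each row is the pose to reach, as a shift and turn from the pose commanded when the call began; what a row does not reach only later rows make up. A row lasts 1/10 s, in which the tool goes at most 50 mm and 8.59 degrees, less where a joint would pass 70% of its speed; a pose out of reach is approached as far as the arm can. A call with a number of a shift or a turn outside -1 to 1 is refused whole. A call with a gripper value outside its range is refused whole. "jaw" is the closure, from 0 (fully open) to 1 (shut), set as the call begins (left out, the last holds). The fingers move at their own pace and stop on an object; "newtons" is the grip in N (left out, the last holds). Time passes only in rows, so rows that repeat a pose let the fingers close. It gives the time, the measured TCP pose, the force, the opening and the grip force at its end, in the units of the state.
- get_state(): the state, without advancing time (a new reading comes with each control period).
- grab_frame(name): name is "scene" or "side" or "wrist"; returns a dict with "image" (480x640x3 uint8, red, green, blue), "z_map" (480x640 float32, m along the optical axis (not along the pixel's ray), 0 where there is no reading), "fov_y" (degrees; the focal length in pixels is half the picture's height over the tangent of half this angle, whatever the lens; pixels are square), "cx", "cy" (the principal point, pixels), "rvec" (rotation vector, rad) and "tvec" (3), from world to camera coordinates, as OpenCV has them. Camera axes: x right, y down, z forward; pixel columns grow to the right and rows downward; lengths in m; the calibration is good to about 2 mm. A picture is of the moment at which its call begins.
- sign_off(): hands the job in; it is judged then, once.
The state is a dict: "time_s": time; "joint_positions": joint angles; "joint_velocities": joint speeds; "joint_torque": joint torques, N m; "ee_pos": TCP position; "ee_rot": TCP orientation; "contact_force": force on the tool from outside, world axes, zero at the start; "torque": the same for the moment, N m; "finger_gap": finger opening in m; "gripper_force": force on a finger pad.
Only numpy, scipy, OpenCV 4.12 (cv2) and the standard library are available. Lean on these libraries where they do the work, as an engineer would, in place of code of your own. Each camera call takes 0.05 s, during which the arm holds its last target. There are 200 camera calls.

### The job

Set out the bench for a two-colour woodblock print: lay the green block in the middle of the sloping rack, long way up the slope with a short edge right against the ledge, and the pink block, which prints first, squarely on top of it and also right against the ledge, both carved side up. Stand the pink jar in the tray compartment to the left of the white paste tub and the green jar in the one to its right (as seen from the robot), and lay the baren centred on its felt pad, handle up. Set everything down without dropping it, keep the jars upright, and leave the paste tub and the water bottle where they are.

Things in the scene. Friction and masses are not known exactly. Their poses are not given: they have to be found in the camera images.
- rack_bed: Sloping wooden bed of the block rack (fixed): smooth board 120 mm wide, 125 mm long, rising from the robot side at 0.38 rad, no side walls; dark ledge along its low edge, 30 mm out of the board, 10 thick. Origin on the board at the ledge's inner face, mid-width, 34 mm up; x up the slope, y across, z square out. A seated block's centre is at x = 45 mm; z = 0 for the lower, 12 for the upper block.
- tray: Dark wooden pigment tray (fixed), 85 (its x) x 250 (its y) mm, 18 mm tall, walls and dividers 5 mm thick, inner floor 5 mm above the bench. Two dividers make three compartments in a row along y, each 75 x 77 mm, with centres at y = +82 (left seen from the robot), 0 and -82 mm (right). Origin at the centre of the underside.
- paste_tub: White lidded tub of paste, 59 mm diameter, 42 mm tall, standing in the tray's middle compartment; stays there. Origin at the centre of its underside.
- pad: Round brown felt pad (flat top, 120 mm diameter, 12 mm above the bench) in a dark red dish of 132 mm diameter; fixed; the baren's place. Origin at the centre of the underside.
- block_green: Green-carved woodblock (leaf fronds). The blocks differ only in carving. Plywood, 90 (x) x 60 (y) x 12 mm, about 45 g; origin at the centre of the underside, z up out of the carved face. Either short edge may go to the ledge.
- block_pink: Pink-carved woodblock (blossom). The blocks differ only in carving. Plywood, 90 (x) x 60 (y) x 12 mm, about 45 g; origin at the centre of the underside, z up out of the carved face. Either short edge may go to the ledge.
- jar_green: Jar of green pigment. Round screw-lid jar, 46 mm diameter over its whole height, 48 mm tall, about 75 g, black lid with a round dot of its colour in the middle. Origin at the centre of its underside, z up. (A jar with a black dot and jars of other colours stand about and are not wanted.)
- jar_pink: Jar of pink pigment. Round screw-lid jar, 46 mm diameter over its whole height, 48 mm tall, about 75 g, black lid with a round dot of its colour in the middle. Origin at the centre of its underside, z up.
- baren: Baren (rubbing pad): straw-rimmed disc with dark back, 100 mm diameter, 12 mm thick, face down, about 70 g. Straw bar handle across its back along the baren's x, 16 mm thick, straight and level from x = -26 to 26 mm, 15 to 31 mm above the underside (free below). Origin at the centre of the underside, z up.
- water_bottle: Greenish spray bottle of water, green trigger head, 76 mm diameter, 170 mm tall, standing beside the work on the left; stays there. Origin at the centre of its underside.
Mind the look-alikes: they are no part of the job. There is more than one size of the part that bears rack_bed; the job needs the largest.

How it is judged:
By the outcome, as a careful person would: the job done as asked, in the order asked, and still so for the second after the job is handed in, with the robot touching nothing.
It also fails if it takes over 125 s, if anything falls off the work surface, if the arm or the gripper's body presses on something with over 40 N, if the wrist force passes 120 N, or if a joint passes its speed limit or range.

## Working session

There is one attempt and no reset: what is moved stays moved. The work goes in short steps, Python scripts to look and compute and a tool call to move; the robot and the scene stay as the last step left them, time stands still between calls to the robot, and variables do not carry over. Pictures are saved under pics/ and viewed, at most 16 in all, crops included, and the job is handed in when it is done.

Besides the shell and the picture viewer there is one more tool, called after ">>>" as name(argument=value, ...) on one line, values as JSON. apply_moves: Moves the arm, as the interface text tells. Scaled input: -1 to 1 covers 15 cm each way for a shift and pi/2 rad each way for a turn. Its arguments: {"type":"object","properties":{"deltas":{"type":"array"},"jaw":{"type":"number"},"newtons":{"type":"number"}},"required":["deltas"]}

```bash
mkdir -p pics; cat > h.py <<'E'
import numpy as np, cv2
from bench import get_state, grab_frame, sign_off
def K(f):
    fl=240/np.tan(np.radians(f["fov_y"])/2); return fl
def cam(f):
    R,_=cv2.Rodrigues(np.array(f["rvec"],float)); t=np.array(f["tvec"],float).ravel(); return R,t
def ray(f,u,v,z):
    "pixel -> world point on plane z"
    R,t=cam(f); d=R.T@np.array([(u-f["cx"])/K(f),(v-f["cy"])/K(f),1]); c=-R.T@t
    return c+d*(z-c[2])/d[2]
def cloud(f):
    R,t=cam(f); v,u=np.mgrid[0:480,0:640]; z=f["z_map"]
    p=np.stack([(u-f["cx"])/K(f)*z,(v-f["cy"])/K(f)*z,z],-1)
    return (p-t)@R
def save(im,n,s=1):
    cv2.imwrite("pics/"+n,cv2.resize(im[:,:,::-1],None,fx=s,fy=s,interpolation=cv2.INTER_CUBIC))
E
python3 - <<'E'
from h import *
import pickle
for n in("scene","side","wrist"):
    f=grab_frame(n); pickle.dump(f,open(n+".pkl","wb")); save(f["image"],n+"0.png",1)
    R,t=cam(f); print(n,-R.T@t,f["fov_y"],R[2])
E
```

```text
scene [1.5136472  0.10316547 1.02937093] 57.333197899467294 [-0.68078084 -0.03689476 -0.7315574 ]
side [-0.20518574 -1.00452078  1.10508168] 44.01372215072519 [ 0.46322493  0.6311503  -0.62215108]
wrist [0.54934168 0.07550756 0.37402114] 70.265262953226 [-5.90393710e-04 -2.89764759e-01 -9.57097715e-01]
```

View pics/scene0.png

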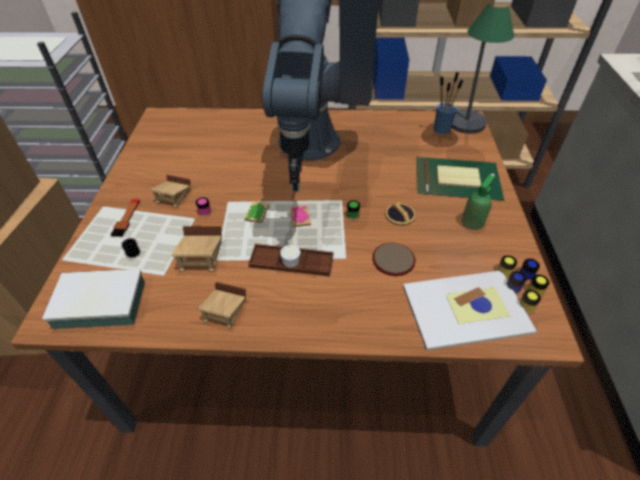

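View pics/side0.png

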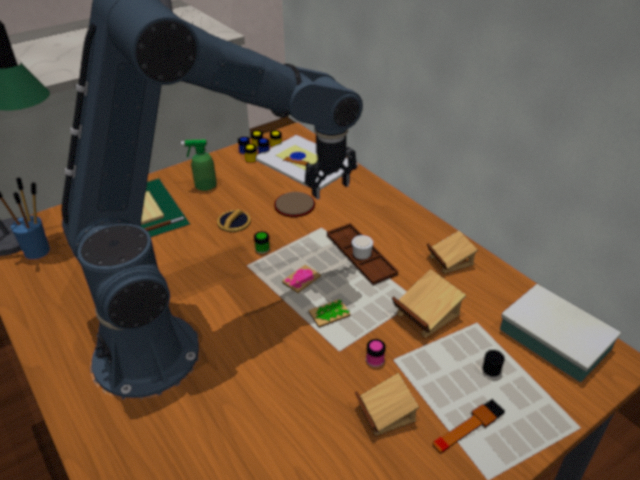

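The scene view shows the green block at (257,212), the pink block at (302,214), the pink jar at (203,205), the green jar at (353,209), the baren at (400,213) and the pad at (394,258). The tray is at (291,260). There are three racks, at (171,190), (198,250) and (222,303), and the middle one looks largest. The side view agrees.

```bash
python3 - <<'E'
from h import *
import pickle
F={n:pickle.load(open(n+".pkl","rb")) for n in("scene","side","wrist")}
for n in("scene","side"):
    f=F[n];hsv=cv2.cvtColor(f["image"],cv2.COLOR_RGB2HSV);P=cloud(f)
    for c,lo,hi in(("pink",(145,120,90),(172,255,255)),("green",(50,120,70),(72,255,255))):
        m=cv2.inRange(hsv,lo,hi);k,l,s,ce=cv2.connectedComponentsWithStats(m)
        for i in range(1,k):
            if s[i,4]>12:
                q=P[(l==i)];print(n,c,s[i,4],ce[i].round(1),np.median(q,0).round(3),q[:,2].max().round(3))
# racks: sloped board points
f=F["scene"];P=cloud(f)
for (u,v) in((171,190),(198,247),(222,300)):
    b=P[v-25:v+25,u-28:u+28].reshape(-1,3);b=b[(b[:,2]>.02)]
    print("rack",(u,v),np.percentile(b,[2,50,98],axis=0).round(3).tolist())
for nm,(u,v) in dict(pad=(394,258),baren=(400,213),tub=(290,256)).items(): print(nm,P[v,u].round(3))
cr=f["image"][170:330,140:420]; save(cr,"crop1.png",2.8)
cr=F["wrist"]["image"]; save(cr,"w0.png",1)
E
```

```text
scene pink 56 [201.8 201. ] [ 0.427 -0.336  0.05 ] 0.055
scene pink 171 [299.4 214.2] [ 0.446 -0.008  0.013] 1.029
scene pink 62 [204.1 211.1] [ 0.445 -0.33   0.02 ] 0.039
scene green 230 [484.9 187.4] [0.454 0.571 0.152] 1.029
scene green 47 [353.  204.3] [0.429 0.17  0.05 ] 0.056
scene green 152 [255.9 211.4] [ 0.435 -0.156  0.014] 1.029
scene green 23 [354.  215.3] [0.448 0.175 0.016] 0.026
side pink 277 [300.4 277.4] [ 0.442 -0.011  0.011] 1.105
side pink 117 [375.6 345.3] [ 0.428 -0.338  0.048] 1.105
side pink 125 [374.8 360.4] [ 0.414 -0.354  0.015] 1.105
side green 88 [194.8 141.6] [0.44  0.566 0.166] 0.174
side green 212 [201.2 160.5] [0.443 0.546 0.107] 1.105
side green 54 [261.  235.4] [0.43  0.168 0.047] 0.055
side green 271 [330.4 310.7] [ 0.432 -0.158  0.011] 0.016
rack (171, 190) [[0.292, -0.514, 0.024], [0.362, -0.458, 0.044], [0.446, -0.346, 0.066]]
rack (198, 247) [[0.558, -0.362, 0.026], [0.636, -0.303, 0.055], [0.692, -0.245, 0.083]]
rack (222, 300) [[0.77, -0.241, 0.024], [0.829, -0.191, 0.043], [0.882, -0.141, 0.063]]
pad [0.628 0.294 0.011]
baren [0.44  0.327 0.024]
tub [ 0.661 -0.02   0.049]
```

View pics/crop1.png

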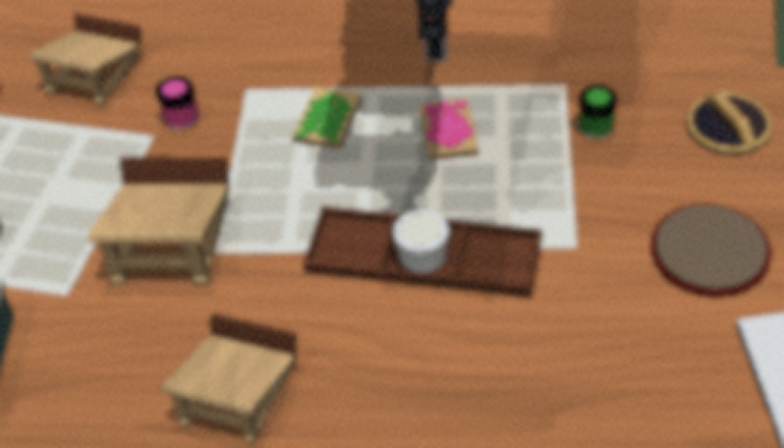

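View pics/w0.png

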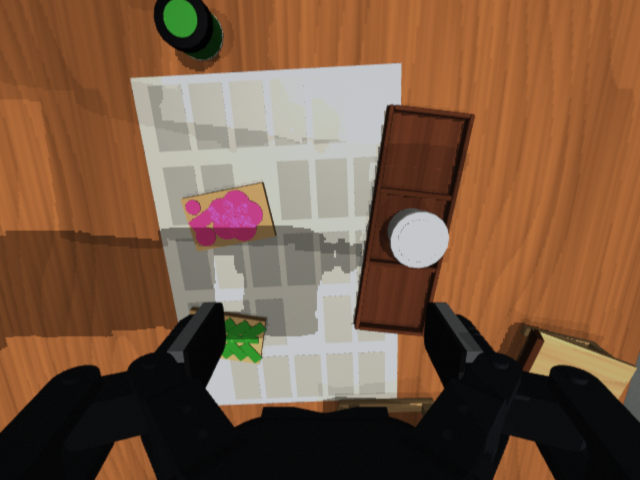

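Three racks in the crop: (85,50), (165,215) and (232,365), or (171,190), (198,250) and (222,303) in the full scene view. The middle one is the largest, with a board about 120 x 125 mm, so that is rack_bed. The wanted jars have a pink dot at (176,92) and a green dot at (598,97). The wrist picture is sharp and shows both blocks and the tray, with the jaws closing along world x.

I'll move to a pose where the wrist camera sees the rack, the blocks and the tray together.

>>> apply_moves(deltas=[{"x":0.333,"y":-0.67,"z":0.333,"yaw":0.5},{"x":0.333,"y":-0.67,"z":0.333,"yaw":0.5},{"x":0.333,"y":-0.67,"z":0.333,"yaw":0.5},{"x":0.333,"y":-0.67,"z":0.333,"yaw":0.5},{"x":0.333,"y":-0.67,"z":0.333,"yaw":0.5},{"x":0.333,"y":-0.67,"z":0.333,"yaw":0.5}])

```text
time_s: 0.75
ee_pos: [0.5998, -0.1007, 0.2999]
ee_rot: [-0.0, 0.38, 0.925, -0.0]
contact_force: [-0.2, -0.4, 1.3]
finger_gap: 0.0853
gripper_force: 0.0
```

>>> apply_moves(deltas=[{"y":-0.67,"yaw":0.5},{"y":-0.67,"yaw":0.5},{"y":-0.67,"yaw":0.5},{"y":-0.67,"yaw":0.5},{"y":-0.67,"yaw":0.5},{"y":-0.67,"yaw":0.5},{"y":-0.67,"yaw":0.5},{"y":-0.67,"yaw":0.5}])

```text
validation failed for argument at $.de...
```

```bash
python3 - <<'E'
from h import *
import pickle
f=grab_frame("wrist");pickle.dump(f,open("w1.pkl","wb"));save(f["image"],"w1.png")
s=get_state();print({k:np.round(s[k],3) for k in s})
E
```

```text
{'time_s': np.float64(0.8), 'joint_positions': array([-0.243,  0.415,  1.432,  0.   ,  1.295, -1.032]), 'joint_velocities': array([ 0.002, -0.   , -0.001, -0.   ,  0.   ,  0.105]), 'joint_torque': array([-1.6700e-01, -5.6620e+01, -3.1511e+01, -3.0000e-03,  2.0000e-03,
       -1.2700e-01]), 'ee_pos': array([ 0.6  , -0.101,  0.3  ]), 'ee_rot': array([-0.   ,  0.381,  0.925, -0.   ]), 'contact_force': array([-0.405, -0.112,  0.363]), 'torque': array([0.03 , 0.032, 0.01 ]), 'gripper_force': np.float64(0.0), 'finger_gap': np.float64(0.085)}
```

View pics/w1.png

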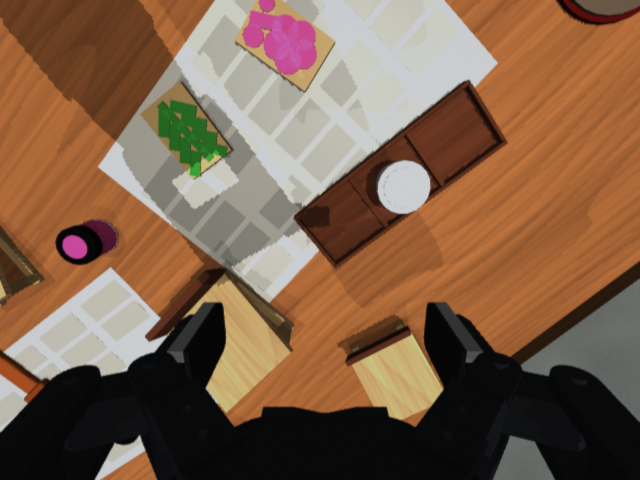

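This picture was taken halfway through the turn, because the second move was refused. It shows the pink jar at (75,245), the green block at (187,130), the pink block at (288,43), the tray at (400,172) and the large rack at (230,335), partly hidden. I'll repeat the move with every field filled in.

>>> apply_moves(deltas=[{"x":0,"y":-0.67,"z":0,"yaw":0.5},{"x":0,"y":-0.67,"z":0,"yaw":0.5},{"x":0,"y":-0.67,"z":0,"yaw":0.5},{"x":0,"y":-0.67,"z":0,"yaw":0.5},{"x":0,"y":-0.67,"z":0,"yaw":0.5},{"x":0,"y":-0.67,"z":0,"yaw":0.5},{"x":0,"y":-0.67,"z":0,"yaw":0.5}])

```text
time_s: 1.5
ee_pos: [0.5998, -0.201, 0.3]
ee_rot: [-0.0, 0.0, 1.0, 0.0]
contact_force: [-1.0, 0.2, -0.3]
finger_gap: 0.0853
gripper_force: 0.0
```

```bash
python3 - <<'E'
from h import *
import pickle
f=grab_frame("wrist");pickle.dump(f,open("w2.pkl","wb"));save(f["image"],"w2.png")
s=get_state();print(s["time_s"],s["ee_pos"],s["ee_rot"],s["joint_positions"])
E
```

```text
1.55 [ 0.59987084 -0.20092687  0.30004501] [-1.92629470e-04  1.06231871e-03  9.99999415e-01  6.66550456e-05] [-3.96764509e-01  4.62240863e-01  1.36137571e+00 -2.63259502e-05
  1.31838295e+00 -1.96542962e+00]
```

View pics/w2.png

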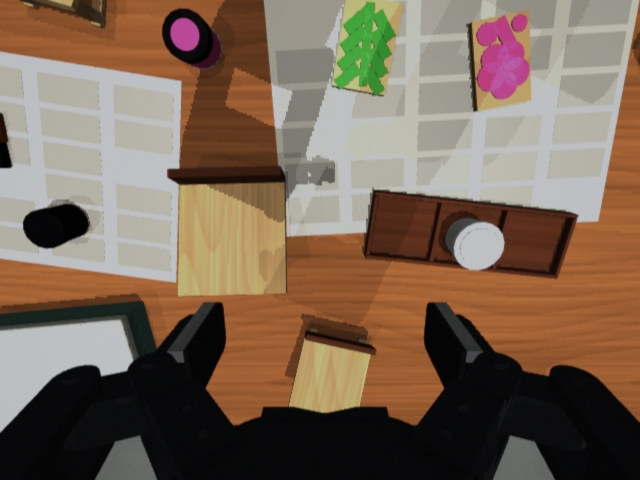

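The picture shows the large rack's board at (178–286, 182–295) with its ledge on top at row 176, the tray at (470,233), the green block at (367,45), the pink block at (501,60) and the pink jar's dot at (185,35). Next I'll measure them with depth and masks.

```bash
python3 - <<'E'
from h import *
import pickle
f=pickle.load(open("w2.pkl","rb"));P=cloud(f);X,Y,Z=P[...,0],P[...,1],P[...,2]
print("bench z",np.median(Z[120:160,200:240]), np.std(Z[120:140,200:220]))
def rect(name,m,h,box):
    k=np.zeros((480,640),np.uint8);u0,v0,u1,v1=box;k[v0:v1,u0:u1]=m[v0:v1,u0:u1]
    c=max(cv2.findContours(k,0,2)[0],key=cv2.contourArea)[:,0]
    w=np.array([ray(f,u,v,h)[:2] for u,v in c],np.float32)
    r=cv2.minAreaRect(w*1000);print(name,np.round(r[0],1),np.round(r[1],1),round(r[2],2),"px",c.min(0),c.max(0))
up=(Z>.007)&(Z<.022)
rect("green",up,.012,(320,0,420,105));rect("pink",up,.012,(460,0,545,120))
rect("tray",(Z>.010)&(Z<.1),.018,(350,180,590,285))
rect("board",(Z>.03)&(Z<.1),.05,(160,160,296,300))
t=(Z>.036)&(Z<.055);rect("tub",t,.047,(430,200,520,280))
hsv=cv2.cvtColor(f["image"],cv2.COLOR_RGB2HSV)
m=cv2.inRange(hsv,(140,100,80),(175,255,255))
m[:, 225:]=0;rect("pinkdot",m&(255*(Z>.04)).astype(np.uint8),.048,(150,0,225,80))
# board: plane fit
b=P[195:285,190:275].reshape(-1,3);A=np.c_[b[:,:2],np.ones(len(b))];s=np.linalg.lstsq(A,b[:,2],rcond=None)[0];print("plane",s,"ang",np.arctan(np.hypot(*s[:2])),"yaw",np.degrees(np.arctan2(s[1],s[0])),np.std(A@s-b[:,2]))
# board side edges and ledge edge, brightness
hv=hsv
for v in range(190,292,10):
    z=Z[v,165:300];x=X[v,165:300];y=Y[v,165:300]
    on=np.abs(A.dtype.type(0)+s[0]*x+s[1]*y+s[2]-z)<.005
    print(v,x[on].mean().round(4),y[on].min().round(4),y[on].max().round(4))
for u in range(195,280,15):
    z=Z[160:200,u];x=X[160:200,u];y=Y[160:200,u];h=z-(s[0]*x+s[1]*y+s[2])
    led=h>.015; print(u,"ledge top x",x[led].min().round(4),x[led].max().round(4),"z",z[led].max().round(4),"y",y[led].mean().round(4),"h",(h[led].max()*np.cos(.38)).round(4))
E
```

```text
bench z 0.0003659708227584594 0.021184470671983677
green [ 429.1 -154.6] [59.8 92. ] 80.2 px [332   0] [402  95]
pink [444.2  -7.4] [89.8 62.5] 11.24 px [469   9] [530 110]
tray [639.  -20.5] [250.8  85.8] 83.63 px [365 190] [577 277]
board [ 627.9 -308.6] [131.  154.6] 89.12 px [167 165] [286 295]
tub [642.2 -21.8] [60.9 57.6] 49.46 px [452 220] [503 269]
pinkdot [ 427.4 -335.2] [28.3 27.4] 90.0 px [170  18] [199  50]
plane [ 0.21924422  0.18006255 -0.02458659] ang 0.2764443306743493 yaw 39.39583631928534 0.02219613876717346
190 0.5801 -0.3641 -0.3329
200 0.5907 -0.3636 -0.3224
210 0.6014 -0.3632 -0.3074
220 0.6119 -0.3618 -0.3007
230 0.6224 -0.3482 -0.2834
240 0.6328 -0.3481 -0.2707
250 0.6431 -0.3258 -0.2619
260 0.6535 -0.3168 -0.2551
270 0.6637 -0.309 -0.2428
280 0.674 -0.2995 -0.2428
290 0.6842 -0.2918 -0.2417
195 ledge top x 0.5253 0.5648 z 0.4242 y -0.324 h 0.3432
210 ledge top x 0.5529 0.5635 z 0.0618 y -0.3194 h 0.0194
225 ledge top x 0.5253 0.562 z 0.4242 y -0.2939 h 0.3432
240 ledge top x 0.5529 0.5598 z 0.0629 y -0.2874 h 0.0153
255 ledge top x 0.5253 0.5253 z 0.4242 y -0.1995 h 0.3432Traceback (most recent call last):
  File "<stdin>", line 28, in <module>
    return umr_minimum(a, axis, None, out, keepdims, initial, where)
ValueError: zero-size array to reduction operation minimum which has no identity
```

```bash
python3 - <<'E'
from h import *
import pickle
f=pickle.load(open("w2.pkl","rb"));P=cloud(f);X,Y,Z=P[...,0],P[...,1],P[...,2];ok=f["z_map"]>.1
b=P[195:285,190:275][ok[195:285,190:275]]
for _ in range(3):
    A=np.c_[b[:,:2],np.ones(len(b))];s=np.linalg.lstsq(A,b[:,2],rcond=None)[0];b=b[abs(A@s-b[:,2])<.005]
print("plane",s,"ang",np.arctan(np.hypot(*s[:2])),"yaw",np.degrees(np.arctan2(s[1],s[0])),np.std(A@s-A@s),len(b))
H=Z-(s[0]*X+s[1]*Y+s[2]);on=ok&(abs(H)<.004)
L=[];R=[]
for v in range(192,290,4):
    u=np.where(on[v,165:300])[0]+165; L.append(P[v,u[0]]);R.append(P[v,u[-1]])
L=np.array(L);R=np.array(R)
for n,E in(("left",L),("right",R)):
    p=np.polyfit(E[:,0],E[:,1],1);print(n,"slope deg",np.degrees(np.arctan(p[0])),"y@.6",np.polyval(p,.6),"y@.65",np.polyval(p,.65))
g=cv2.cvtColor(f["image"],cv2.COLOR_RGB2GRAY).astype(int)
E=[]
for u in range(190,280,10):
    d=np.diff(g[172:195,u]);v=172+d.argmax()+.5
    # intersect ray with plane
    Rr,t=cam(f);d=Rr.T@np.array([(u-f["cx"])/K(f),(v-f["cy"])/K(f),1]);c=-Rr.T@t
    k=(s[0]*c[0]+s[1]*c[1]+s[2]-c[2])/(d[2]-s[0]*d[0]-s[1]*d[1]);q=c+k*d;E.append(q)
E=np.array(E);print("ledge foot",E.round(4)[::3].tolist(),np.degrees(np.polyfit(E[:,1],E[:,0],1)[0:1]))
v=np.where(on[:,232])[0];print("top edge",P[v.max(),232],v.max(), "low on",P[v[v>160].min(),232])
E
```

```text
plane [ 0.39917064  0.01122148 -0.19061291] ang 0.37992722358388403 yaw 1.6102743025152002 0.0 7625
left slope deg 1.1815422668044266 y@.6 -0.363034816953693 y@.65 -0.3620035806284306
right slope deg 1.4170754505286847 y@.6 -0.24435907036719612 y@.65 -0.24312218653697276
ledge foot [[0.5731, -0.3517, 0.0342], [0.5731, -0.3176, 0.0346], [0.572, -0.2835, 0.0345]] [-1.31534507]
top edge [ 0.6878126  -0.30153627  0.07921571] 293 low on [ 0.57113578 -0.30328107  0.03679587]
```

```bash
python3 - <<'E'
from h import *
import pickle
f=pickle.load(open("w2.pkl","rb"));P=cloud(f);zm=f["z_map"]
q=P[290:400,130:235];k=(zm[290:400,130:235]>.05)&(zm[290:400,130:235]<.22)
q=q[k]-np.array([.5999,-.201,.3]);i=q[:,2].argsort()
print(q[i][[0,20,100,300]].round(4),len(q), np.percentile(q,[1,99],axis=0).round(4))
E
```

```text
[[-0.0016 -0.0413 -0.0059]
 [-0.0057 -0.041  -0.0045]
 [ 0.0077 -0.0411 -0.0021]
 [ 0.0024 -0.0412  0.0016]] 6264 [[-0.0182 -0.0542 -0.0033]
 [ 0.009  -0.0265  0.0597]]
```

>>> apply_moves(deltas=[{"x":-1,"y":0.31,"z":-0.6,"yaw":-0.11},{"x":-1,"y":0.31,"z":-0.6,"yaw":-0.11},{"x":-1,"y":0.31,"z":-0.6,"yaw":-0.11},{"x":-1,"y":0.31,"z":-0.6,"yaw":-0.11},{"x":-1,"y":0.31,"z":-0.6,"yaw":-0.11},{"x":-1,"y":0.31,"z":-0.6,"yaw":-0.11}], jaw=0.15)

```text
time_s: 2.15
ee_pos: [0.4504, -0.1547, 0.2108]
ee_rot: [0.0, 0.087, 0.996, -0.0]
contact_force: [0.6, -1.2, 1.1]
finger_gap: 0.0728
gripper_force: 0.0
```

```bash
python3 - <<'E'
from h import *
import pickle
f=grab_frame("wrist");pickle.dump(f,open("w3.pkl","wb"));save(f["image"],"w3.png")
s=get_state();print(s["time_s"],s["ee_pos"],s["ee_rot"],s["finger_gap"])
P=cloud(f);zm=f["z_map"];k=(zm>.05)&(zm<.22)&(P[...,1]<s["ee_pos"][1]);k[:,320:]=0
q=P[k]-s["ee_pos"];i=q[:,2].argsort();print(q[i][[0,20,100,300]].round(4),len(q))
E
```

```text
2.2 [ 0.45107345 -0.15491822  0.2110547 ] [ 9.06814979e-04  8.68686622e-02  9.96219308e-01 -3.20919686e-04] 0.07281925827904068
[[-0.0044 -0.0349 -0.011 ]
 [-0.0073 -0.0342 -0.0092]
 [ 0.0006 -0.0354 -0.006 ]
 [-0.0111 -0.0332 -0.0022]] 29646
```

View pics/w3.png

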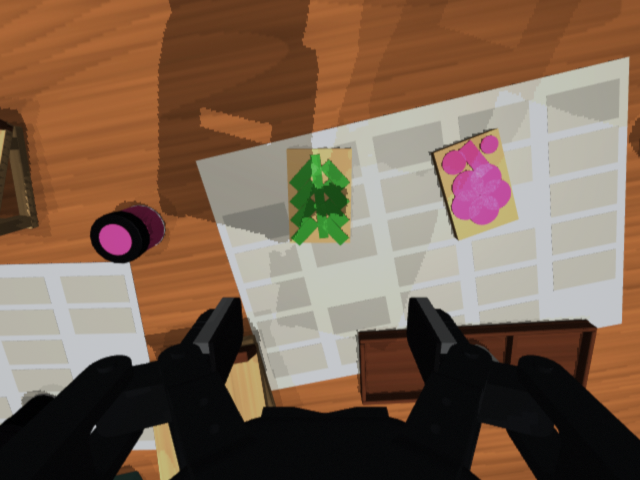

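The green block lies square to the view at (319,196), and the pink block is at (475,185). I'll refine both.

```bash
cat >> h.py <<'E'
def rect(f,name,m,h,box):
    k=np.zeros((480,640),np.uint8);u0,v0,u1,v1=box;k[v0:v1,u0:u1]=m[v0:v1,u0:u1]
    c=max(cv2.findContours(k,0,2)[0],key=cv2.contourArea)[:,0]
    w=np.array([ray(f,u,v,h)[:2] for u,v in c],np.float32)
    r=cv2.minAreaRect(w*1000);print(name,np.round(r[0],1),np.round(r[1],1),round(r[2],2))
E
python3 - <<'E'
from h import *
import pickle
f=pickle.load(open("w3.pkl","rb"));Z=cloud(f)[...,2]
for lo in(.005,.008,.010):
    up=(Z>lo)&(Z<.022)
    rect(f,"green",up,.012,(270,130,365,260));rect(f,"pink",up,.012,(420,110,530,250))
E
```

```text
green [ 428.9 -154.5] [59.8 91.8] 80.18
pink [443.3  -7. ] [90.8 61.7] 11.26
green [ 428.9 -154.5] [59.8 91.8] 80.18
pink [443.5  -6.7] [90.4 61.2] 11.19
green [ 428.9 -154.5] [59.8 91.8] 80.18
pink [443.5  -6.5] [90.1 60.7] 11.24
```

>>> apply_moves(deltas=[{"x":-0.14,"y":0,"z":-0.33,"yaw":0},{"x":-0.14,"y":0,"z":-0.66,"yaw":0},{"x":-0.14,"y":0,"z":-0.95,"yaw":0},{"x":-0.14,"y":0,"z":-0.95,"yaw":0}], jaw=0.12)

```text
time_s: 2.6
ee_pos: [0.4273, -0.1537, 0.0636]
ee_rot: [-0.004, 0.087, 0.996, 0.001]
contact_force: [-0.3, 0.8, 1.1]
finger_gap: 0.0753
gripper_force: 0.0
```

>>> apply_moves(deltas=[{"x":0,"y":0,"z":-0.2,"yaw":0},{"x":0,"y":0,"z":-0.31,"yaw":0},{"x":0,"y":0,"z":-0.32,"yaw":0}])

```text
time_s: 2.9
ee_pos: [0.4301, -0.1549, 0.0204]
ee_rot: [0.0, 0.086, 0.996, -0.0]
contact_force: [-0.3, 0.6, 0.4]
finger_gap: 0.0753
gripper_force: 0.0
```

>>> apply_moves(deltas=[{"x":0,"y":0,"z":0,"yaw":0},{"x":0,"y":0,"z":0,"yaw":0},{"x":0,"y":0,"z":0,"yaw":0},{"x":0,"y":0,"z":0,"yaw":0},{"x":0,"y":0,"z":0,"yaw":0}], jaw=0.6, newtons=20)

```text
time_s: 3.4
ee_pos: [0.4304, -0.1551, 0.0216]
ee_rot: [0.002, 0.086, 0.996, -0.001]
contact_force: [0.7, 1.0, 9.3]
finger_gap: 0.0592
gripper_force: 21.8
```

>>> apply_moves(deltas=[{"x":0,"y":0,"z":0.2,"yaw":0},{"x":0,"y":0,"z":0.5,"yaw":0},{"x":0.3,"y":-0.3,"z":0.8,"yaw":0.063},{"x":0.6,"y":-0.6,"z":0.9,"yaw":0.126},{"x":0.9,"y":-0.9,"z":0.9,"yaw":0.126},{"x":1,"y":-0.993,"z":0.9,"yaw":0.126},{"x":1,"y":-0.993,"z":0.9,"yaw":0.126},{"x":1,"y":-0.993,"z":0.9,"yaw":0.126}])

```text
time_s: 4.2
ee_pos: [0.5806, -0.3056, 0.1562]
ee_rot: [0.001, -0.012, 1.0, -0.001]
contact_force: [-1.1, 0.8, 0.4]
finger_gap: 0.0593
gripper_force: 22.7
```

```bash
python3 - <<'E'
from h import *
import pickle
f=grab_frame("wrist");pickle.dump(f,open("w4.pkl","wb"));save(f["image"],"w4.png")
s=get_state();print(s["time_s"],s["ee_pos"],s["ee_rot"],s["finger_gap"],s["contact_force"])
P=cloud(f);zm=f["z_map"];k=(zm>.05)&(zm<.22);q=P-s["ee_pos"]
for v in range(290,400,12):
  for u in (262,320,378): print(v,u,q[v,u].round(4) if k[v,u] else None, end=" ")
  print()
E
```

```text
4.25 [ 0.57934618 -0.3040831   0.15562218] [ 4.86498716e-04 -1.22014042e-02  9.99925399e-01 -2.93791788e-04] 0.058903173768420955 [-0.06576039  0.52692731  0.00682383]
290 262 [-0.0107 -0.0271 -0.0094] 290 320 [-0.0115 -0.0022 -0.009 ] 290 378 [-0.0121  0.0226 -0.009 ] 
302 262 [-0.005  -0.0273 -0.0094] 302 320 [-0.0059 -0.0021 -0.0088] 302 378 [-0.0059  0.0232 -0.0102] 
314 262 [ 0.0014 -0.0276 -0.0104] 314 320 [-0.0002 -0.002  -0.0088] 314 378 [-0.0014  0.0232 -0.0076] 
326 262 [ 0.0075 -0.0279 -0.0106] 326 320 [ 0.0057 -0.0019 -0.0086] 326 378 [ 0.0046  0.0236 -0.0079] 
338 262 [ 0.0134 -0.028  -0.0102] 338 320 [ 0.0116 -0.0017 -0.0084] 338 378 [ 0.0122  0.0245 -0.0103] 
350 262 [ 0.0194 -0.0281 -0.0098] 350 320 [ 0.0177 -0.0016 -0.0083] 350 378 [ 0.0173  0.0246 -0.0086] 
362 262 [ 0.0257 -0.0282 -0.0096] 362 320 [ 0.0242 -0.0015 -0.0085] 362 378 [ 0.0236  0.0251 -0.0086] 
374 262 [ 0.0316 -0.0283 -0.0088] 374 320 [ 0.0322 -0.0013 -0.0104] 374 378 [ 0.0318  0.026  -0.0108] 
386 262 [ 0.0399 -0.0288 -0.0107] 386 320 [ 0.038  -0.0012 -0.0092] 386 378 [ 0.0369  0.026  -0.0088] 
398 262 None 398 320 None 398 378 None
```

View pics/w4.png

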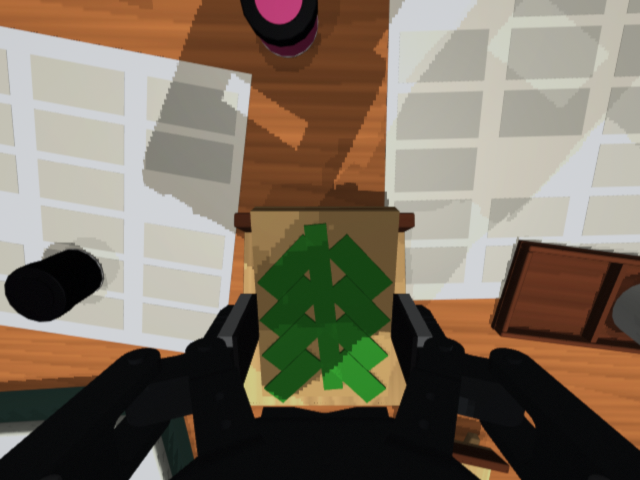

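The green block is held level and centred between the jaws, with its top at TCP −9 mm. Below it is the large rack with its ledge at row 222. I'll go above the seat and then press gently so the block tips flat.

>>> apply_moves(deltas=[{"x":0.25,"y":0,"z":-0.1,"yaw":0},{"x":0.25,"y":0,"z":-0.25,"yaw":0},{"x":0.25,"y":0,"z":-0.35,"yaw":0},{"x":0.25,"y":0,"z":-0.4,"yaw":0},{"x":0.25,"y":0,"z":-0.4,"yaw":0}])

```text
time_s: 4.75
ee_pos: [0.6155, -0.303, 0.0942]
ee_rot: [-0.001, -0.013, 1.0, 0.0]
contact_force: [0.7, 0.9, -0.5]
finger_gap: 0.0593
gripper_force: 22.7
```

>>> apply_moves(deltas=[{"x":0,"y":0,"z":-0.01,"yaw":0},{"x":0,"y":0,"z":-0.02,"yaw":0},{"x":0,"y":0,"z":-0.03,"yaw":0},{"x":0,"y":0,"z":-0.04,"yaw":0},{"x":0,"y":0,"z":-0.05,"yaw":0},{"x":0,"y":0,"z":-0.06,"yaw":0}])

```text
time_s: 5.35
ee_pos: [0.6162, -0.3036, 0.086]
ee_rot: [-0.0, -0.013, 1.0, -0.0]
contact_force: [-4.8, -0.1, 3.7]
finger_gap: 0.059
gripper_force: 23.9
```

```bash
python3 - <<'E'
from h import *
s=get_state();print(s["time_s"],s["ee_pos"],s["finger_gap"],s["contact_force"],s["torque"])
f=grab_frame("wrist");P=cloud(f);q=P-s["ee_pos"]
for v in(250,280,300,320,340,360): print(v,q[v,320].round(4))
E
```

```text
5.35 [ 0.61621566 -0.30355558  0.08598769] 0.059037127666390965 [-4.8421045  -0.12203715  3.74098922] [-0.00189067  0.62843786 -0.00691899]
250 [-0.0299 -0.0011 -0.0125]
280 [-0.017  -0.0008 -0.0107]
300 [-0.0084 -0.0006 -0.009 ]
320 [ 0.0016 -0.0004 -0.0097]
340 [ 0.0102 -0.0002 -0.0074]
360 [ 0.0206  0.     -0.0076]
```

It is pivoting as planned, so I'll continue down.

>>> apply_moves(deltas=[{"x":0,"y":0,"z":-0.01,"yaw":0},{"x":0,"y":0,"z":-0.02,"yaw":0},{"x":0,"y":0,"z":-0.03,"yaw":0},{"x":0,"y":0,"z":-0.04,"yaw":0},{"x":0,"y":0,"z":-0.05,"yaw":0},{"x":0,"y":0,"z":-0.06,"yaw":0}])

```text
time_s: 6.0
ee_pos: [0.6165, -0.3035, 0.0767]
ee_rot: [0.0, -0.013, 1.0, -0.0]
contact_force: [-4.0, -0.2, 4.4]
finger_gap: 0.0596
gripper_force: 26.0
```

>>> apply_moves(deltas=[{"x":0,"y":0,"z":-0.007,"yaw":0},{"x":0,"y":0,"z":-0.014,"yaw":0},{"x":0,"y":0,"z":-0.02,"yaw":0},{"x":0,"y":0,"z":-0.02,"yaw":0}])

```text
time_s: 6.4
ee_pos: [0.6166, -0.3035, 0.0737]
ee_rot: [0.0, -0.013, 1.0, -0.0]
contact_force: [-2.8, -1.1, 3.9]
finger_gap: 0.059
gripper_force: 26.5
```

```bash
cat > prof.py <<'E'
from h import *
s=get_state();print(s["time_s"],s["ee_pos"],s["finger_gap"],s["contact_force"],s["torque"])
f=grab_frame("wrist");P=cloud(f);q=P-s["ee_pos"];a=q[250:375:4,320];a=a[abs(a[:,2]+.01)<.03]
p=np.polyfit(a[:,0],a[:,2],1);print("tilt",np.arctan(p[0]),"top z rel at 0",p[1]); save(f["image"],"prof.png")
E
python3 prof.py
```

```text
6.4 [ 0.61663136 -0.30349018  0.0737369 ] 0.058992450612908 [-2.82024264 -1.06346475  3.94622072] [-0.2049455   0.2018726  -0.04869259]
tilt 0.34853245274902955 top z rel at 0 -0.0073543419877116715
```

>>> apply_moves(deltas=[{"x":0,"y":0,"z":-0.007,"yaw":0},{"x":0,"y":0,"z":-0.014,"yaw":0},{"x":0,"y":0,"z":-0.014,"yaw":0}])

```text
time_s: 6.75
ee_pos: [0.6167, -0.3035, 0.0725]
ee_rot: [0.0, -0.013, 1.0, -0.0]
contact_force: [-4.9, -0.2, 11.8]
finger_gap: 0.059
gripper_force: 27.3
```

```bash
python3 prof.py
```

```text
6.75 [ 0.61666798 -0.30349473  0.0725259 ] 0.0590136043811299 [-4.85056321 -0.15758969 11.76411753] [0.11769573 0.63477437 0.00151174]
tilt 0.38536822201986326 top z rel at 0 -0.007331491165072664
```

Flat now (tilt 0.385, force rising). I'll slide down the slope to the ledge.

>>> apply_moves(deltas=[{"x":-0.007,"y":0,"z":0.002,"yaw":0},{"x":-0.014,"y":0,"z":0,"yaw":0},{"x":-0.021,"y":0,"z":-0.003,"yaw":0},{"x":-0.028,"y":0,"z":-0.006,"yaw":0},{"x":-0.035,"y":0,"z":-0.009,"yaw":0}])

```text
time_s: 7.3
ee_pos: [0.6132, -0.3034, 0.0712]
ee_rot: [0.003, -0.012, 1.0, -0.001]
contact_force: [10.8, 1.5, 5.6]
finger_gap: 0.0594
gripper_force: 26.7
```

>>> apply_moves(deltas=[{"x":-0.006,"y":0,"z":-0.0024,"yaw":0},{"x":-0.012,"y":0,"z":-0.005,"yaw":0},{"x":-0.018,"y":0,"z":-0.007,"yaw":0}])

```text
time_s: 7.6
ee_pos: [0.613, -0.3034, 0.0714]
ee_rot: [0.006, -0.012, 1.0, -0.001]
contact_force: [22.1, 3.7, 6.1]
finger_gap: 0.0587
gripper_force: 26.7
```

```bash
python3 prof.py
```

```text
7.6 [ 0.61295001 -0.30338411  0.07139227] 0.05870285106019736 [22.13943258  3.69569272  6.07965623] [ 0.88171072 -3.81100613 -0.00741139]
tilt 0.3904641972839569 top z rel at 0 -0.007710028083768626
```

View pics/prof.png

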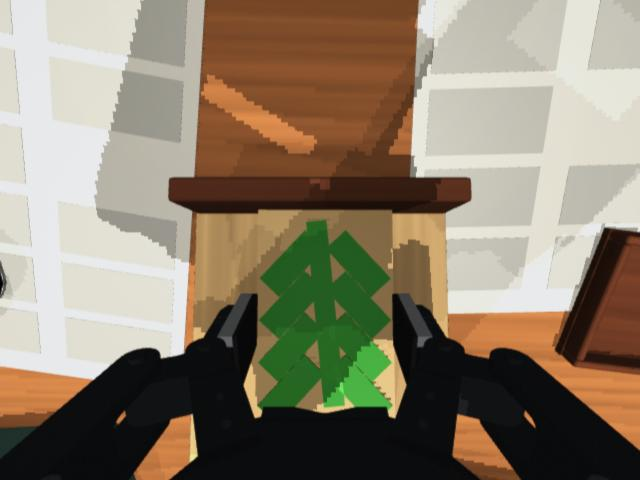

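The green block sits against the ledge (row 212) and is centred: margins are about 61 px left and 58 px right. I'll take off the push and release.

>>> apply_moves(deltas=[{"x":0.025,"y":0,"z":0.008,"yaw":0},{"x":0.025,"y":0,"z":0.008,"yaw":0}])

```text
time_s: 7.85
ee_pos: [0.6133, -0.3034, 0.0712]
ee_rot: [0.001, -0.013, 1.0, -0.0]
contact_force: [1.9, 0.8, 8.6]
finger_gap: 0.0592
gripper_force: 27.0
```

>>> apply_moves(deltas=[{"x":0,"y":0,"z":0,"yaw":0},{"x":0,"y":0,"z":0,"yaw":0},{"x":0,"y":0,"z":0.02,"yaw":0},{"x":0,"y":0,"z":0.08,"yaw":0},{"x":0,"y":0,"z":0.25,"yaw":0},{"x":0,"y":0,"z":0.5,"yaw":0},{"x":0,"y":0,"z":0.6,"yaw":0}], jaw=0.1)

```text
time_s: 8.55
ee_pos: [0.6133, -0.3041, 0.1647]
ee_rot: [0.002, -0.013, 1.0, -0.001]
contact_force: [-0.3, -0.5, -0.0]
finger_gap: 0.0768
gripper_force: 0.0
```

```bash
cat > seat.py <<'E'
from h import *
s=get_state();print(s["time_s"],s["ee_pos"],s["ee_rot"],s["finger_gap"],s["contact_force"])
f=grab_frame("wrist");P=cloud(f);save(f["image"],"seat.png")
# rack frame
a,y=.38,np.radians(1.4);o=np.array([.5725,-.3044,.034])
Rz=cv2.Rodrigues(np.array([0,0,y]))[0];Ry=cv2.Rodrigues(np.array([0,-a,0.]))[0];R=Rz@Ry
L=(P-o)@R;ok=(f["z_map"]>.12)
for h0,h1 in((.006,.0165),(.0165,.030)):
    m=ok&(L[...,2]>h0)&(L[...,2]<h1)&(abs(L[...,1])<.058)&(L[...,0]>.002)&(L[...,0]<.12)
    m=cv2.morphologyEx(m.astype(np.uint8),cv2.MORPH_OPEN,np.ones((5,5)))
    k,l,st,_=cv2.connectedComponentsWithStats(m)
    if k<2: continue
    i=1+st[1:,4].argmax();q=L[l==i]*1000
    r=cv2.minAreaRect(q[:,:2].astype(np.float32));print("rack frame mm",len(q),np.round(r[0],1),np.round(r[1],1),round(r[2],2),"z",np.median(q[:,2]).round(1),"x",np.percentile(q[:,0],[1,99]).round(1),"y",np.percentile(q[:,1],[1,99]).round(1))
E
python3 seat.py
```

```text
8.55 [ 0.61331263 -0.30407144  0.16465198] [ 0.00208485 -0.01254377  0.99991837 -0.00124706] 0.07678173429376779 [-0.28752102 -0.46333753 -0.00896321]
rack frame mm 10733 [46.5  1.6] [89.  60.1] 0.13 z 12.1 x [ 2.9 89.5] y [-27.8  31. ]
```

The green block lies flat against the ledge (height 12.1 mm, angle 0.1°). Next is the pink block.

>>> apply_moves(deltas=[{"x":-0.2,"y":0.25,"z":0.1,"yaw":0.05},{"x":-0.4,"y":0.5,"z":0.1,"yaw":0.1},{"x":-0.6,"y":0.75,"z":0.1,"yaw":0.109},{"x":-0.8,"y":1,"z":0.1,"yaw":0.109},{"x":-0.8,"y":1,"z":0.1,"yaw":0.109}])

```text
time_s: 9.1
ee_pos: [0.4882, -0.1496, 0.1744]
ee_rot: [-0.002, -0.099, 0.995, 0.001]
contact_force: [0.3, 0.0, 0.3]
finger_gap: 0.077
gripper_force: 0.0
```

>>> apply_moves(deltas=[{"x":-0.15,"y":0.3,"z":0,"yaw":0},{"x":-0.24,"y":0.6,"z":0,"yaw":0},{"x":-0.24,"y":0.9,"z":0,"yaw":0},{"x":-0.24,"y":0.977,"z":0,"yaw":0},{"x":-0.24,"y":0.977,"z":0,"yaw":0}])

```text
time_s: 9.6
ee_pos: [0.4563, -0.0059, 0.1752]
ee_rot: [-0.0, -0.099, 0.995, -0.0]
contact_force: [0.2, -0.1, 0.3]
finger_gap: 0.0767
gripper_force: 0.0
```

```bash
python3 - <<'E'
from h import *
s=get_state();print(s["time_s"],s["ee_pos"],s["ee_rot"],s["finger_gap"])
f=grab_frame("wrist");P=cloud(f);Z=P[...,2];ok=f["z_map"]>.1;e=s["ee_pos"]
m=ok&(Z>.008)&(Z<.022)&(abs(P[...,0]-.4435)<.065)&(abs(P[...,1]+.007)<.055)
rect(f,"pink",m,.012,(0,0,640,480))
E
```

```text
9.6 [ 0.45633246 -0.00586648  0.17523765] [-8.16271112e-05 -9.92874133e-02  9.95058793e-01 -2.27426721e-05] 0.07669529269146759
pink [443.5  -6. ] [89.3 59.8] 11.22
```

>>> apply_moves(deltas=[{"x":-0.085,"y":0,"z":-0.33,"yaw":0},{"x":-0.085,"y":0,"z":-0.66,"yaw":0},{"x":-0.085,"y":0,"z":-0.85,"yaw":0},{"x":-0.085,"y":0,"z":-0.95,"yaw":0},{"x":-0.085,"y":0,"z":-1,"yaw":0},{"x":-0.085,"y":0,"z":-1,"yaw":0}])

```text
time_s: 10.25
ee_pos: [0.4434, -0.0078, 0.0248]
ee_rot: [-0.001, -0.097, 0.995, 0.0]
contact_force: [0.9, 0.0, 0.8]
finger_gap: 0.0769
gripper_force: 0.0
```

>>> apply_moves(deltas=[{"x":0,"y":0,"z":-0.03,"yaw":0},{"x":0,"y":0,"z":-0.037,"yaw":0},{"x":0,"y":0,"z":-0.037,"yaw":0}])

```text
time_s: 10.55
ee_pos: [0.4438, -0.007, 0.0203]
ee_rot: [0.0, -0.098, 0.995, -0.0]
contact_force: [0.2, 0.5, 0.4]
finger_gap: 0.0768
gripper_force: 0.0
```

>>> apply_moves(deltas=[{"x":0,"y":0,"z":0,"yaw":0},{"x":0,"y":0,"z":0,"yaw":0},{"x":0,"y":0,"z":0,"yaw":0},{"x":0,"y":0,"z":0,"yaw":0},{"x":0,"y":0,"z":0,"yaw":0}], jaw=0.6, newtons=20)

```text
time_s: 11.05
ee_pos: [0.4437, -0.0069, 0.0204]
ee_rot: [0.0, -0.098, 0.995, -0.0]
contact_force: [-0.8, -0.4, 5.6]
finger_gap: 0.0592
gripper_force: 20.6
```

>>> apply_moves(deltas=[{"x":0,"y":0,"z":0.15,"yaw":0},{"x":0,"y":0,"z":0.45,"yaw":0},{"x":0,"y":-0.2,"z":0.75,"yaw":-0.05},{"x":0.2,"y":-0.45,"z":0.95,"yaw":-0.109},{"x":0.4,"y":-0.7,"z":0.95,"yaw":-0.109},{"x":0.6,"y":-0.95,"z":0.95,"yaw":-0.109},{"x":0.6,"y":-1,"z":0.95,"yaw":-0.109}])

```text
time_s: 11.75
ee_pos: [0.536, -0.1603, 0.1632]
ee_rot: [0.002, -0.012, 1.0, -0.001]
contact_force: [-1.2, 0.0, -0.5]
finger_gap: 0.0593
gripper_force: 23.0
```

>>> apply_moves(deltas=[{"x":0.2,"y":-0.25,"z":0,"yaw":0},{"x":0.4,"y":-0.5,"z":0,"yaw":0},{"x":0.52,"y":-0.75,"z":0,"yaw":0},{"x":0.52,"y":-0.976,"z":0,"yaw":0},{"x":0.52,"y":-0.976,"z":0,"yaw":0},{"x":0.52,"y":-0.976,"z":0,"yaw":0}])

```text
time_s: 12.35
ee_pos: [0.611, -0.3031, 0.1619]
ee_rot: [-0.0, -0.012, 1.0, 0.0]
contact_force: [-0.3, 0.9, -0.3]
finger_gap: 0.0593
gripper_force: 23.0
```

```bash
python3 prof.py; python3 -c "
from h import *;print(get_state()['ee_rot'])"
```

```text
12.35 [ 0.61095153 -0.30312122  0.16189092] 0.05933234576510689 [-0.2962121   0.89993396 -0.29335443] [ 0.02666841 -0.03061573 -0.01917547]
tilt -0.0048206372453092955 top z rel at 0 -0.007986585444167138
[-4.17480184e-04 -1.26098792e-02  9.99920337e-01  3.68205926e-04]
```

View pics/prof.png

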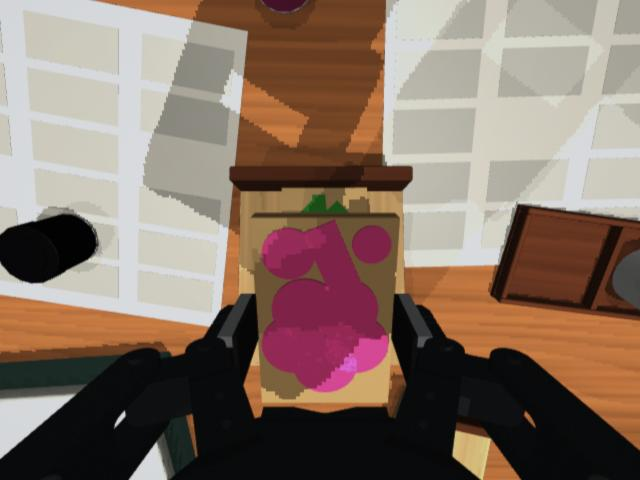

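The pink block is level in the grip above the green one, with the ledge at row 178. Lower it the same way.

>>> apply_moves(deltas=[{"x":0,"y":0,"z":-0.15,"yaw":0},{"x":0,"y":0,"z":-0.3,"yaw":0},{"x":0,"y":0,"z":-0.38,"yaw":0},{"x":0,"y":0,"z":-0.387,"yaw":0},{"x":0,"y":0,"z":-0.387,"yaw":0}])

```text
time_s: 12.9
ee_pos: [0.6118, -0.3029, 0.105]
ee_rot: [0.0, -0.013, 1.0, -0.0]
contact_force: [0.7, -0.1, 0.8]
finger_gap: 0.0591
gripper_force: 23.0
```

>>> apply_moves(deltas=[{"x":0,"y":0,"z":-0.015,"yaw":0},{"x":0,"y":0,"z":-0.03,"yaw":0},{"x":0,"y":0,"z":-0.045,"yaw":0},{"x":0,"y":0,"z":-0.06,"yaw":0},{"x":0,"y":0,"z":-0.075,"yaw":0},{"x":0,"y":0,"z":-0.09,"yaw":0},{"x":0,"y":0,"z":-0.1,"yaw":0}])

```text
time_s: 13.6
ee_pos: [0.6114, -0.3034, 0.0893]
ee_rot: [-0.0, -0.013, 1.0, -0.0]
contact_force: [-3.8, -0.7, 5.1]
finger_gap: 0.0593
gripper_force: 25.0
```

>>> apply_moves(deltas=[{"x":0,"y":0,"z":-0.01,"yaw":0},{"x":0,"y":0,"z":-0.02,"yaw":0},{"x":0,"y":0,"z":-0.03,"yaw":0},{"x":0,"y":0,"z":-0.03,"yaw":0}])

```text
time_s: 14.0
ee_pos: [0.6113, -0.3033, 0.0846]
ee_rot: [-0.0, -0.013, 1.0, 0.0]
contact_force: [-3.6, -1.4, 3.7]
finger_gap: 0.0592
gripper_force: 25.8
```

```bash
python3 prof.py
```

```text
14.0 [ 0.61132359 -0.30334358  0.0845627 ] 0.059188741251738 [-3.62829551 -1.44169916  3.69034169] [-0.19917289  0.2777561   0.01287938]
tilt 0.3324716462422199 top z rel at 0 -0.006631109539665932
```

>>> apply_moves(deltas=[{"x":0,"y":0,"z":-0.006,"yaw":0},{"x":0,"y":0,"z":-0.012,"yaw":0},{"x":0,"y":0,"z":-0.018,"yaw":0},{"x":0,"y":0,"z":-0.018,"yaw":0}])

```text
time_s: 14.45
ee_pos: [0.6113, -0.3033, 0.0821]
ee_rot: [-0.0, -0.013, 1.0, -0.0]
contact_force: [-3.9, -2.1, 5.4]
finger_gap: 0.0591
gripper_force: 26.4
```

```bash
python3 prof.py
```

```text
14.45 [ 0.61130977 -0.30334754  0.082112  ] 0.05906395452748422 [-3.92547438 -2.10350266  5.36683871] [-0.21942545  0.57375777 -0.00408091]
tilt 0.3881346969938782 top z rel at 0 -0.006271644043466926
```

>>> apply_moves(deltas=[{"x":-0.006,"y":0,"z":-0.004,"yaw":0},{"x":-0.012,"y":0,"z":-0.006,"yaw":0},{"x":-0.018,"y":0,"z":-0.009,"yaw":0},{"x":-0.024,"y":0,"z":-0.011,"yaw":0},{"x":-0.03,"y":0,"z":-0.014,"yaw":0}])

```text
time_s: 15.0
ee_pos: [0.608, -0.3032, 0.0807]
ee_rot: [0.001, -0.013, 1.0, -0.0]
contact_force: [1.0, 0.6, 7.1]
finger_gap: 0.0591
gripper_force: 26.6
```

>>> apply_moves(deltas=[{"x":-0.004,"y":0,"z":-0.002,"yaw":0},{"x":-0.008,"y":0,"z":-0.003,"yaw":0},{"x":-0.012,"y":0,"z":-0.005,"yaw":0}])

```text
time_s: 15.3
ee_pos: [0.6062, -0.3032, 0.08]
ee_rot: [0.001, -0.013, 1.0, -0.0]
contact_force: [1.3, 0.8, 7.0]
finger_gap: 0.0592
gripper_force: 26.6
```

```bash
python3 prof.py
```

```text
15.3 [ 0.60621607 -0.30324016  0.08001589] 0.05918539775286318 [1.29363333 0.80257447 6.99471576] [ 0.18071173 -0.25082673  0.03333269]
tilt 0.3798033928078348 top z rel at 0 -0.00622702403707939
```

>>> apply_moves(deltas=[{"x":-0.006,"y":0,"z":-0.0024,"yaw":0},{"x":-0.012,"y":0,"z":-0.005,"yaw":0},{"x":-0.018,"y":0,"z":-0.007,"yaw":0}])

```text
time_s: 15.65
ee_pos: [0.6058, -0.3032, 0.0799]
ee_rot: [0.004, -0.012, 1.0, -0.001]
contact_force: [13.8, 2.3, 5.7]
finger_gap: 0.059
gripper_force: 26.4
```

>>> apply_moves(deltas=[{"x":-0.006,"y":0,"z":-0.0024,"yaw":0},{"x":-0.012,"y":0,"z":-0.005,"yaw":0}])

```text
time_s: 15.85
ee_pos: [0.6057, -0.3033, 0.08]
ee_rot: [0.006, -0.012, 1.0, -0.002]
contact_force: [22.9, 4.2, 7.0]
finger_gap: 0.0592
gripper_force: 26.5
```

```bash
python3 prof.py
```

```text
15.85 [ 0.6056871  -0.30325783  0.0799823 ] 0.059161565083686536 [22.92851997  4.23416964  6.95949194] [ 0.89384133 -3.76609654  0.07720784]
tilt 0.38898417589116274 top z rel at 0 -0.006362982173025365
```

View pics/prof.png

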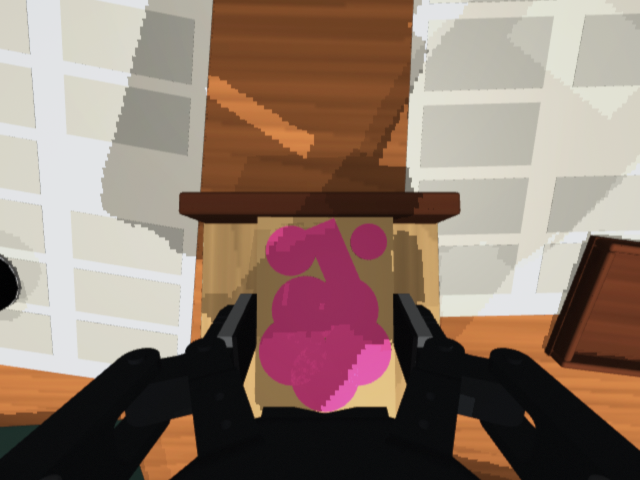

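The pink block is against the ledge (row 218), in line with the green one. Relax, release and check.

>>> apply_moves(deltas=[{"x":0.026,"y":0,"z":0.009,"yaw":0},{"x":0.026,"y":0,"z":0.009,"yaw":0}])

```text
time_s: 16.1
ee_pos: [0.606, -0.3032, 0.0799]
ee_rot: [0.001, -0.013, 1.0, -0.0]
contact_force: [0.6, 1.0, 9.4]
finger_gap: 0.0589
gripper_force: 26.8
```

>>> apply_moves(deltas=[{"x":0,"y":0,"z":0,"yaw":0},{"x":0,"y":0,"z":0,"yaw":0},{"x":0,"y":0,"z":0.02,"yaw":0},{"x":0,"y":0,"z":0.08,"yaw":0},{"x":0,"y":0,"z":0.25,"yaw":0},{"x":0,"y":0,"z":0.5,"yaw":0},{"x":0,"y":0,"z":0.66,"yaw":0},{"x":0,"y":0,"z":0.66,"yaw":0}], jaw=0.1)

```text
time_s: 16.9
ee_pos: [0.606, -0.3041, 0.1826]
ee_rot: [0.003, -0.013, 1.0, -0.002]
contact_force: [0.2, -0.1, 0.7]
finger_gap: 0.0771
gripper_force: 0.0
```

```bash
python3 seat.py;  python3 - <<'E'
from h import *
f=grab_frame("side");save(f["image"][240:370,350:510],"side2.png",4.5)
E
```

```text
16.9 [ 0.60604462 -0.30412631  0.18261795] [ 0.00297132 -0.01255372  0.99991518 -0.00178929] 0.0770700438982832 [ 0.15549875 -0.07043519  0.71658659]
rack frame mm 10099 [46.2  2. ] [87.9 60.1] 0.22 z 24.1 x [ 3.2 89.3] y [-27.4  31.4]
```

View pics/side2.png

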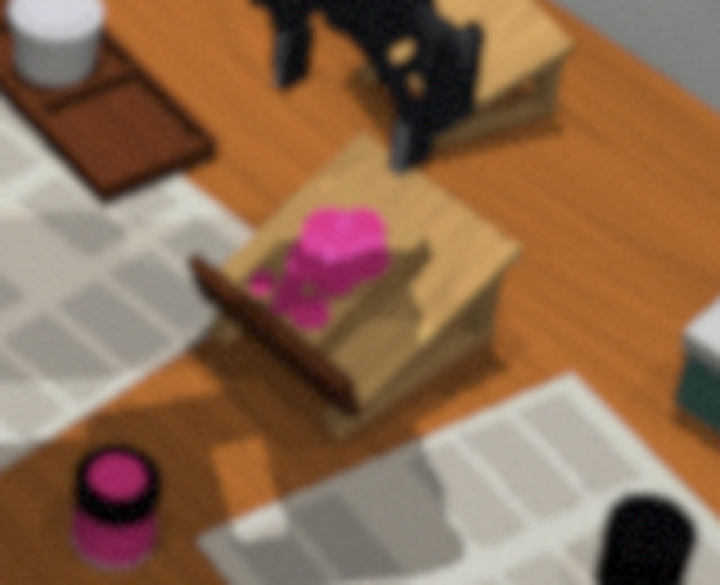

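The stack checks out: heights 12 and 24 mm, with x and y agreeing within 0.4 mm. Next is the pink jar, the one at scene (203,205), the only jar with a pink dot. It shows in this crop at (118,475); the black jar at (645,530) is not wanted.

>>> apply_moves(deltas=[{"x":-0.3,"y":0,"z":0,"yaw":0},{"x":-0.6,"y":-0.1,"z":0,"yaw":0},{"x":-0.9,"y":-0.2,"z":0,"yaw":0},{"x":-1,"y":-0.2,"z":0,"yaw":0},{"x":-1,"y":-0.2,"z":0,"yaw":0}])

```text
time_s: 17.5
ee_pos: [0.4525, -0.3333, 0.1769]
ee_rot: [-0.001, -0.011, 1.0, 0.001]
contact_force: [0.3, 0.0, 0.9]
finger_gap: 0.0772
gripper_force: 0.0
```

```bash
cat > dot.py <<'E'
from h import *
import sys
x,y=map(float,sys.argv[1:3]);lo,hi=((140,100,60),(175,255,255)) if sys.argv[3]=="pink" else ((45,100,50),(75,255,255))
s=get_state();print(s["time_s"],s["ee_pos"],s["finger_gap"])
f=grab_frame("wrist");P=cloud(f);h=cv2.cvtColor(f["image"],cv2.COLOR_RGB2HSV)
z0=float(sys.argv[4]) if len(sys.argv)>4 else .048
near=(abs(P[...,0]-x)<.04)&(abs(P[...,1]-y)<.04)&(abs(P[...,2]-z0)<.006)&(f["z_map"]>.1)
rect(f,"dot",(cv2.inRange(h,lo,hi)>0)&near,z0,(0,0,640,480))
k=near.astype(np.uint8);c=max(cv2.findContours(k,0,2)[0],key=cv2.contourArea)[:,0]
w=np.array([ray(f,u,v,z0)[:2] for u,v in c],np.float32);print("lid",np.round(cv2.minEnclosingCircle(w*1000),1) if 0 else cv2.minEnclosingCircle(w*1000))
E
python3 dot.py .4274 -.3352 pink
```

```text
17.5 [ 0.4524816  -0.33327884  0.1769451 ] 0.07724691275478399
dot [ 427.8 -335. ] [28.2 27.9] 1.3
lid ((426.9151916503906, -334.95941162109375), 22.98386001586914)
```

>>> apply_moves(deltas=[{"x":-0.17,"y":-0.01,"z":-0.3,"yaw":0},{"x":-0.17,"y":-0.01,"z":-0.55,"yaw":0},{"x":-0.17,"y":-0.01,"z":-0.55,"yaw":0}])

```text
time_s: 17.85
ee_pos: [0.4277, -0.3327, 0.0909]
ee_rot: [-0.003, -0.013, 1.0, 0.003]
contact_force: [0.4, 0.5, 0.5]
finger_gap: 0.0771
gripper_force: 0.0
```

>>> apply_moves(deltas=[{"x":0,"y":0,"z":0,"yaw":0}])

```text
time_s: 17.95
ee_pos: [0.4301, -0.3347, 0.0956]
ee_rot: [-0.0, -0.013, 1.0, 0.0]
contact_force: [0.5, -0.4, -0.7]
finger_gap: 0.0765
gripper_force: 0.0
```

>>> apply_moves(deltas=[{"x":-0.017,"y":0,"z":-0.2,"yaw":0},{"x":-0.017,"y":0,"z":-0.33,"yaw":0},{"x":-0.017,"y":0,"z":-0.37,"yaw":0},{"x":-0.017,"y":0,"z":-0.37,"yaw":0}])

```text
time_s: 18.35
ee_pos: [0.4275, -0.3351, 0.0408]
ee_rot: [0.0, -0.013, 1.0, -0.0]
contact_force: [-0.2, -0.6, 0.6]
finger_gap: 0.0762
gripper_force: 0.0
```

>>> apply_moves(deltas=[{"x":0,"y":0,"z":0,"yaw":0},{"x":0,"y":0,"z":0,"yaw":0},{"x":0,"y":0,"z":0,"yaw":0},{"x":0,"y":0,"z":0,"yaw":0},{"x":0,"y":0,"z":0,"yaw":0},{"x":0,"y":0,"z":0,"yaw":0}], jaw=0.8, newtons=25)

```text
time_s: 18.95
ee_pos: [0.4272, -0.3353, 0.0413]
ee_rot: [0.001, -0.013, 1.0, -0.001]
contact_force: [-0.8, 1.5, 6.6]
finger_gap: 0.0454
gripper_force: 24.7
```

>>> apply_moves(deltas=[{"x":0,"y":0,"z":0.1,"yaw":0},{"x":0,"y":0,"z":0.3,"yaw":0},{"x":0,"y":0,"z":0.6,"yaw":0},{"x":0.2,"y":0.25,"z":0.7,"yaw":0},{"x":0.4,"y":0.5,"z":0.7,"yaw":0},{"x":0.6,"y":0.75,"z":0.7,"yaw":0},{"x":0.8,"y":1,"z":0.7,"yaw":0},{"x":0.8,"y":1,"z":0.7,"yaw":0}])

```text
time_s: 19.75
ee_pos: [0.5492, -0.1808, 0.1464]
ee_rot: [0.001, -0.015, 1.0, -0.0]
contact_force: [-0.5, -0.9, -0.4]
finger_gap: 0.0452
gripper_force: 26.1
```

>>> apply_moves(deltas=[{"x":0.2,"y":0.25,"z":0,"yaw":0},{"x":0.4,"y":0.5,"z":0,"yaw":0},{"x":0.6,"y":0.75,"z":0,"yaw":0},{"x":0.67,"y":1,"z":0,"yaw":0},{"x":0.67,"y":1,"z":0,"yaw":0}])

```text
time_s: 20.25
ee_pos: [0.648, -0.0309, 0.1459]
ee_rot: [0.001, -0.014, 1.0, 0.0]
contact_force: [-0.5, -0.7, -1.3]
finger_gap: 0.0452
gripper_force: 26.2
```

>>> apply_moves(deltas=[{"x":0,"y":0.3,"z":0,"yaw":0},{"x":0,"y":0.6,"z":0,"yaw":0},{"x":0,"y":0.64,"z":-0.2,"yaw":0},{"x":0,"y":0.64,"z":-0.4,"yaw":0},{"x":0,"y":0.64,"z":-0.4,"yaw":0}])

```text
time_s: 20.75
ee_pos: [0.6448, 0.0607, 0.0822]
ee_rot: [-0.003, -0.013, 1.0, -0.0]
contact_force: [-1.1, 0.9, -1.0]
finger_gap: 0.045
gripper_force: 26.2
```

```bash
python3 - <<'E'
from h import *
s=get_state();print(s["time_s"],s["ee_pos"],s["contact_force"])
f=grab_frame("wrist");save(f["image"],"jar1.png")
E
```

```text
20.75 [0.64478609 0.06072112 0.08220394] [-1.119579    0.91370372 -0.9690459 ]
```

View pics/jar1.png

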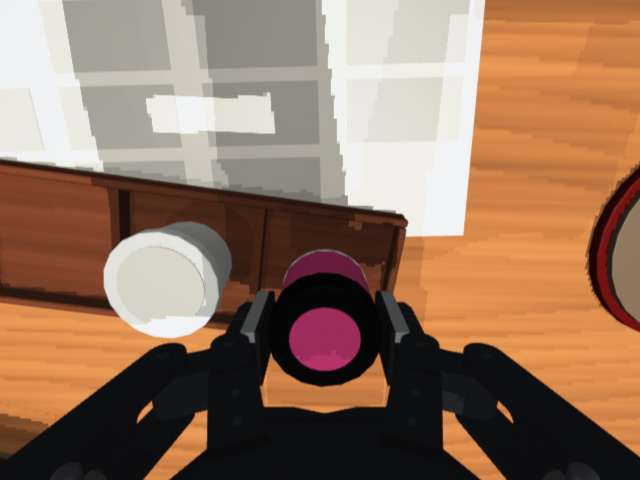

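The pink jar hangs over the left compartment, clear of the tub at (165,280). Lower it.

>>> apply_moves(deltas=[{"x":0,"y":0,"z":-0.12,"yaw":0},{"x":0,"y":0,"z":-0.2,"yaw":0},{"x":0,"y":0,"z":-0.24,"yaw":0},{"x":0,"y":0,"z":-0.25,"yaw":0},{"x":0,"y":0,"z":-0.258,"yaw":0},{"x":0,"y":0,"z":-0.264,"yaw":0},{"x":0,"y":0,"z":-0.264,"yaw":0}])

```text
time_s: 21.5
ee_pos: [0.6474, 0.0612, 0.0463]
ee_rot: [0.0, -0.013, 1.0, -0.0]
contact_force: [-1.7, -1.2, 4.4]
finger_gap: 0.0453
gripper_force: 26.6
```

Touched down at 4.4 N. I'll open slightly and lift.

>>> apply_moves(deltas=[{"x":0,"y":0,"z":0,"yaw":0},{"x":0,"y":0,"z":0,"yaw":0},{"x":0,"y":0,"z":0,"yaw":0},{"x":0,"y":0,"z":0.1,"yaw":0},{"x":0,"y":0,"z":0.3,"yaw":0},{"x":0,"y":0,"z":0.6,"yaw":0},{"x":0,"y":0,"z":0.85,"yaw":0},{"x":0,"y":0,"z":0.85,"yaw":0}], jaw=0.35)

```text
time_s: 22.3
ee_pos: [0.6495, 0.0614, 0.1797]
ee_rot: [0.005, -0.013, 1.0, 0.0]
contact_force: [0.1, -0.2, 1.0]
finger_gap: 0.0555
gripper_force: 0.0
```

```bash
python3 dot.py .648 .061 pink .053
```

```text
22.3 [0.64951489 0.06137159 0.17973778] 0.05547262059046981
dot [648.2  62.8] [28.3 28.8] 46.99
lid ((646.6985473632812, 62.908451080322266), 23.250701904296875)
```

The pink jar is standing in its compartment. Now the green jar.

>>> apply_moves(deltas=[{"x":-0.3,"y":0.2,"z":0,"yaw":0},{"x":-0.6,"y":0.4,"z":0,"yaw":0},{"x":-0.9,"y":0.6,"z":0,"yaw":0},{"x":-1,"y":0.73,"z":0,"yaw":0},{"x":-1,"y":0.73,"z":0,"yaw":0}], jaw=0.1)

```text
time_s: 22.85
ee_pos: [0.4938, 0.1728, 0.1724]
ee_rot: [-0.001, -0.014, 1.0, -0.0]
contact_force: [0.6, -0.1, -0.6]
finger_gap: 0.0768
gripper_force: 0.0
```

>>> apply_moves(deltas=[{"x":-0.3,"y":0,"z":0,"yaw":0},{"x":-0.3,"y":0,"z":0,"yaw":0},{"x":-0.3,"y":0,"z":0,"yaw":0}])

```text
time_s: 23.15
ee_pos: [0.452, 0.1705, 0.1727]
ee_rot: [-0.0, -0.013, 1.0, -0.0]
contact_force: [0.7, 0.3, 0.8]
finger_gap: 0.0768
gripper_force: 0.0
```

```bash
python3 dot.py .428 .171 green
```

```text
23.15 [0.45199475 0.17050766 0.17272728] 0.07677433299234726
dot [429.3 172.3] [27.2 27.5] 1.46
lid ((428.3217468261719, 172.25918579101562), 22.926366806030273)
```

>>> apply_moves(deltas=[{"x":-0.157,"y":0.01,"z":-0.2,"yaw":0},{"x":-0.157,"y":0.01,"z":-0.45,"yaw":0},{"x":-0.157,"y":0.01,"z":-0.65,"yaw":0},{"x":-0.157,"y":0.01,"z":-0.8,"yaw":0},{"x":-0.157,"y":0.01,"z":-0.883,"yaw":0},{"x":-0.157,"y":0.01,"z":-0.883,"yaw":0}])

```text
time_s: 23.8
ee_pos: [0.4286, 0.1719, 0.0391]
ee_rot: [-0.001, -0.012, 1.0, -0.0]
contact_force: [-0.2, -0.3, 0.2]
finger_gap: 0.0771
gripper_force: 0.0
```

>>> apply_moves(deltas=[{"x":0,"y":0,"z":0,"yaw":0},{"x":0,"y":0,"z":0,"yaw":0},{"x":0,"y":0,"z":0,"yaw":0},{"x":0,"y":0,"z":0,"yaw":0},{"x":0,"y":0,"z":0,"yaw":0},{"x":0,"y":0,"z":0,"yaw":0}], jaw=0.8, newtons=25)

```text
time_s: 24.4
ee_pos: [0.4293, 0.1724, 0.0414]
ee_rot: [0.001, -0.013, 1.0, 0.0]
contact_force: [-0.5, -1.0, 8.4]
finger_gap: 0.045
gripper_force: 25.1
```

>>> apply_moves(deltas=[{"x":0,"y":0,"z":0.1,"yaw":0},{"x":0,"y":0,"z":0.3,"yaw":0},{"x":0,"y":0,"z":0.6,"yaw":0},{"x":0.2,"y":-0.25,"z":0.7,"yaw":0},{"x":0.4,"y":-0.5,"z":0.7,"yaw":0},{"x":0.6,"y":-0.75,"z":0.7,"yaw":0},{"x":0.8,"y":-1,"z":0.7,"yaw":0},{"x":0.8,"y":-1,"z":0.7,"yaw":0}])

```text
time_s: 25.2
ee_pos: [0.5515, 0.0183, 0.1462]
ee_rot: [0.002, -0.011, 1.0, -0.0]
contact_force: [0.2, 2.5, 0.2]
finger_gap: 0.0449
gripper_force: 26.1
```

>>> apply_moves(deltas=[{"x":0.2,"y":-0.25,"z":0,"yaw":0},{"x":0.4,"y":-0.5,"z":0,"yaw":0},{"x":0.54,"y":-0.75,"z":0,"yaw":0},{"x":0.54,"y":-0.827,"z":-0.2,"yaw":0},{"x":0.54,"y":-0.827,"z":-0.4,"yaw":0},{"x":0.54,"y":-0.827,"z":-0.4,"yaw":0}])

```text
time_s: 25.8
ee_pos: [0.6272, -0.1014, 0.082]
ee_rot: [-0.003, -0.012, 1.0, 0.001]
contact_force: [0.3, -0.7, -1.2]
finger_gap: 0.0457
gripper_force: 26.2
```

>>> apply_moves(deltas=[{"x":0,"y":0,"z":-0.12,"yaw":0},{"x":0,"y":0,"z":-0.2,"yaw":0},{"x":0,"y":0,"z":-0.24,"yaw":0},{"x":0,"y":0,"z":-0.25,"yaw":0},{"x":0,"y":0,"z":-0.258,"yaw":0},{"x":0,"y":0,"z":-0.264,"yaw":0},{"x":0,"y":0,"z":-0.264,"yaw":0}])

```text
time_s: 26.5
ee_pos: [0.6298, -0.1019, 0.0465]
ee_rot: [0.0, -0.013, 1.0, -0.0]
contact_force: [-2.6, 0.6, 3.1]
finger_gap: 0.0448
gripper_force: 26.4
```

>>> apply_moves(deltas=[{"x":0,"y":0,"z":0,"yaw":0},{"x":0,"y":0,"z":0,"yaw":0},{"x":0,"y":0,"z":0,"yaw":0},{"x":0,"y":0,"z":0.1,"yaw":0},{"x":0,"y":0,"z":0.3,"yaw":0},{"x":0,"y":0,"z":0.6,"yaw":0},{"x":0,"y":0,"z":0.85,"yaw":0},{"x":0,"y":0,"z":0.85,"yaw":0}], jaw=0.35)

```text
time_s: 27.3
ee_pos: [0.6319, -0.1023, 0.1801]
ee_rot: [0.005, -0.013, 1.0, -0.001]
contact_force: [-0.3, 0.3, -0.9]
finger_gap: 0.0554
gripper_force: 0.0
```

```bash
python3 dot.py .63 -.102 green .053
```

```text
27.3 [ 0.63189282 -0.10233694  0.18008785] 0.055383774813259755
dot [629.9 -99.9] [27.9 27.6] 1.48
lid ((628.4352416992188, -100.29002380371094), 23.221391677856445)
```

>>> apply_moves(deltas=[{"x":0,"y":0.3,"z":0.2,"yaw":0},{"x":-0.2,"y":0.6,"z":0.4,"yaw":0},{"x":-0.4,"y":0.9,"z":0.5,"yaw":0},{"x":-0.5,"y":1,"z":0.5,"yaw":0},{"x":-0.5,"y":1,"z":0.5,"yaw":0}])

```text
time_s: 27.85
ee_pos: [0.5521, 0.0513, 0.249]
ee_rot: [-0.0, -0.014, 1.0, 0.0]
contact_force: [0.9, -0.1, 0.9]
finger_gap: 0.0557
gripper_force: 0.0
```

>>> apply_moves(deltas=[{"x":0,"y":0.3,"z":0,"yaw":0},{"x":0,"y":0.6,"z":0,"yaw":0},{"x":0,"y":0.9,"z":0,"yaw":0},{"x":0,"y":1,"z":0,"yaw":0},{"x":0,"y":1,"z":0,"yaw":0},{"x":0,"y":1,"z":0,"yaw":0}])

```text
time_s: 28.45
ee_pos: [0.5545, 0.1972, 0.2476]
ee_rot: [-0.0, -0.013, 1.0, -0.0]
contact_force: [-0.2, 0.3, -1.7]
finger_gap: 0.0555
gripper_force: 0.0
```

```bash
python3 - <<'E'
from h import *
import pickle
f=grab_frame("wrist");pickle.dump(f,open("w5.pkl","wb"));save(f["image"],"w5.png")
s=get_state();print(s["time_s"],s["ee_pos"],s["ee_rot"])
E
```

```text
28.5 [0.5545987  0.19683837 0.24780448] [-3.88031562e-04 -1.20978784e-02  9.99926703e-01 -2.82033951e-04]
```

View pics/w5.png

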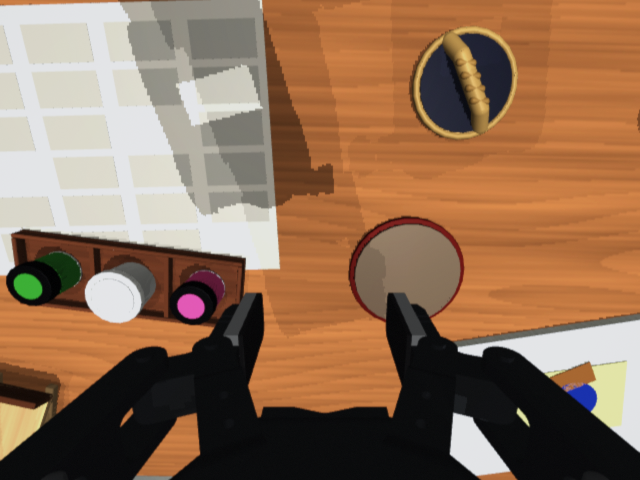

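Both jars are in the tray: green dot at (28,287) and pink at (190,306), with the tub between them. The baren is at (464,83), its handle running from (453,40) to (482,125), and the pad is at (407,270).

```bash
python3 - <<'E'
from h import *
import pickle
f=pickle.load(open("w5.pkl","rb"));P=cloud(f);Z=P[...,2];ok=f["z_map"]>.12
rect(f,"handle",ok&(Z>.021)&(Z<.04),.026,(395,20,535,150))
rect(f,"disc",ok&(Z>.007)&(Z<.04),.010,(395,15,535,150))
h=cv2.cvtColor(f["image"],cv2.COLOR_RGB2HSV);g=f["image"].astype(int)
m=(g[...,0]-g[...,2]<75)&(g[...,0]-g[...,2]>0)&ok&(Z>.008)&(Z<.02)
m=cv2.morphologyEx(m.astype(np.uint8),cv2.MORPH_OPEN,np.ones((3,3)))
rect(f,"felt",m,.012,(340,210,470,325))
def circ(m,box,z):
    k=np.zeros((480,640),np.uint8);u0,v0,u1,v1=box;k[v0:v1,u0:u1]=m[v0:v1,u0:u1]
    c=max(cv2.findContours(k,0,2)[0],key=cv2.contourArea)[:,0]
    w=np.array([ray(f,u,v,z)[:2] for u,v in c])
    # algebraic circle with trimming
    for _ in range(6):
        A=np.c_[2*w,np.ones(len(w))];s=np.linalg.lstsq(A,(w**2).sum(1),rcond=None)[0];r=np.sqrt(s[2]+s[:2]@s[:2]);e=abs(np.hypot(*(w-s[:2]).T)-r);w=w[e<max(.0015,np.percentile(e,85))]
    print("circle",s[:2].round(4),r.round(4),len(w))
circ(m,(340,210,470,325),.012);circ(ok&(Z>.006)&(Z<.045),(395,15,535,150),.010);circ(ok&(Z>.005)&(Z<.03),(340,205,470,310),.011)
E
```

```text
handle [425.1 331.5] [82.5 19.7] 28.44
disc [425.2 331.9] [100.3 100.3] 5.67
felt [620.3 293.6] [113.1 120.1] 4.18
circle [0.6236 0.2938] 0.0598 135
circle [0.4252 0.3316] 0.0501 159
circle [0.622  0.2929] 0.0644 109
```

```bash
python3 - <<'E'
from h import *
import pickle
f=pickle.load(open("w5.pkl","rb"));P=cloud(f);Z=P[...,2]
for lo in(.024,.027,.029):
    m=(Z>lo)&(Z<.04)&(f["z_map"]>.12);m[:,:395]=0;m[:,535:]=0;m[150:]=0
    q=P[m][:,:2].astype(np.float32);v=cv2.fitLine(q*1000,cv2.DIST_HUBER,0,.01,.01).ravel();r=cv2.minAreaRect(q*1000)
    print(lo,len(q),np.degrees(np.arctan2(v[1],v[0])),v[2:],r)
E
```

```text
0.024 1480 28.177761 [425.05   329.3017] ((424.79583740234375, 331.11895751953125), (77.073486328125, 17.06045913696289), 28.459760665893555)
0.027 1234 28.228865 [425.22644 330.16196] ((425.75750732421875, 331.64019775390625), (68.84107971191406, 17.06045913696289), 28.459762573242188)
0.029 1019 28.684036 [424.97955 330.6616 ] ((425.3946533203125, 331.4435119628906), (63.88551712036133, 17.06045913696289), 28.459760665893555)
```

>>> apply_moves(deltas=[{"x":-0.2,"y":0.2,"z":-0.2,"yaw":0.09},{"x":-0.4,"y":0.4,"z":-0.4,"yaw":0.18},{"x":-0.6,"y":0.6,"z":-0.6,"yaw":0.27},{"x":-0.8,"y":0.8,"z":-0.8,"yaw":0.3},{"x":-0.862,"y":0.893,"z":-0.9,"yaw":0.3},{"x":-0.862,"y":0.893,"z":-0.9,"yaw":0.3},{"x":-0.862,"y":0.893,"z":-0.9,"yaw":0.3}], jaw=0.5)

```text
time_s: 29.2
ee_pos: [0.4258, 0.3313, 0.1134]
ee_rot: [-0.0, -0.245, 0.969, -0.0]
contact_force: [1.0, -0.2, -0.1]
finger_gap: 0.0427
gripper_force: 0.0
```

```bash
python3 - <<'E'
from h import *
s=get_state();print(s["time_s"],s["ee_pos"],s["ee_rot"],2*np.degrees(np.arctan2(-s["ee_rot"][1],s["ee_rot"][2])),s["finger_gap"])
f=grab_frame("wrist");save(f["image"],"b1.png")
E
```

```text
29.2 [0.42582698 0.33126886 0.11338508] [-5.16316371e-05 -2.45397642e-01  9.69422493e-01 -1.55978521e-04] 28.410669109239226 0.04271610472659314
```

View pics/b1.png

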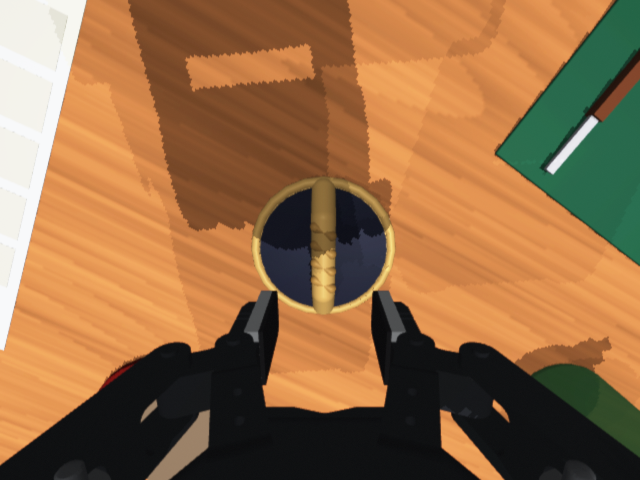

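The handle is upright in the view at (323,245), centred between the jaws. Descend and grip.

>>> apply_moves(deltas=[{"x":0,"y":0,"z":-0.2,"yaw":0},{"x":0,"y":0,"z":-0.4,"yaw":0},{"x":0,"y":0,"z":-0.49,"yaw":0},{"x":0,"y":0,"z":-0.52,"yaw":0},{"x":0,"y":0,"z":-0.52,"yaw":0}])

```text
time_s: 29.75
ee_pos: [0.4259, 0.3319, 0.0357]
ee_rot: [0.0, -0.245, 0.969, 0.0]
contact_force: [-0.6, 0.1, 0.4]
finger_gap: 0.0427
gripper_force: 0.0
```

>>> apply_moves(deltas=[{"x":0,"y":0,"z":0,"yaw":0},{"x":0,"y":0,"z":0,"yaw":0},{"x":0,"y":0,"z":0,"yaw":0},{"x":0,"y":0,"z":0,"yaw":0},{"x":0,"y":0,"z":0,"yaw":0}], jaw=1, newtons=30)

```text
time_s: 30.25
ee_pos: [0.4258, 0.3325, 0.0364]
ee_rot: [0.001, -0.246, 0.969, 0.0]
contact_force: [-0.0, -2.0, 6.2]
finger_gap: 0.0145
gripper_force: 29.2
```

>>> apply_moves(deltas=[{"x":0,"y":0,"z":0.05,"yaw":0},{"x":0,"y":0,"z":0.2,"yaw":0},{"x":0,"y":0,"z":0.45,"yaw":0},{"x":0.2,"y":0,"z":0.6,"yaw":0},{"x":0.4,"y":-0.1,"z":0.6,"yaw":0},{"x":0.6,"y":-0.2,"z":0.6,"yaw":0},{"x":0.8,"y":-0.25,"z":0.6,"yaw":0},{"x":0.8,"y":-0.25,"z":0.6,"yaw":0}])

```text
time_s: 31.05
ee_pos: [0.5482, 0.2934, 0.1262]
ee_rot: [0.001, -0.245, 0.97, 0.0]
contact_force: [-1.2, 0.4, -1.7]
finger_gap: 0.0147
gripper_force: 29.5
```

```bash
python3 - <<'E'
from h import *
from scipy.optimize import least_squares
s=get_state();e=s["ee_pos"];print(e)
f=grab_frame("wrist");P=cloud(f);Z=P[...,2];ok=f["z_map"]>.1
q=P-e
m=ok&(q[...,2]<-.015)&(q[...,2]>-.05)&(Z>.07)&(np.hypot(q[...,0],q[...,1])<.08)
w=q[m];r=cv2.minEnclosingCircle((w[:,:2]*1000).astype(np.float32));print("baren rel TCP",r,"z top",np.percentile(w[:,2],[5,50]))
g=f["image"].astype(int)
m=(g[...,0]-g[...,2]<75)&(g[...,0]-g[...,2]>0)&ok&(Z>.008)&(Z<.02)&(np.hypot(P[...,0]-.623,P[...,1]-.294)<.07)
m=cv2.morphologyEx(m.astype(np.uint8),cv2.MORPH_OPEN,np.ones((3,3)))
c=max(cv2.findContours(m,0,2)[0],key=cv2.contourArea)[:,0];w=np.array([ray(f,u,v,.012)[:2] for u,v in c])
w=w[abs(np.hypot(*(w-[.623,.294]).T)-.06)<.005]
for _ in range(3):
    o=least_squares(lambda p:np.hypot(*(w-p).T)-.06,[.623,.294],loss="soft_l1",f_scale=.001);d=abs(np.hypot(*(w-o.x).T)-.06);w=w[d<.002]
print("pad",o.x,len(w),np.degrees(np.ptp(np.arctan2(*(w-o.x).T))))
E
```

```text
[0.54818313 0.29344806 0.12619893]
baren rel TCP ((-1.635198950767517, 0.7880522608757019), 50.61537551879883) z top [-0.02586424 -0.02451013]
pad [0.62310358 0.29426701] 40 358.9169012068161
```

>>> apply_moves(deltas=[{"x":0.25,"y":0,"z":0,"yaw":0},{"x":0.5,"y":0,"z":-0.1,"yaw":0},{"x":0.51,"y":0,"z":-0.3,"yaw":0},{"x":0.51,"y":0,"z":-0.44,"yaw":0},{"x":0.51,"y":0,"z":-0.44,"yaw":0},{"x":0.51,"y":0,"z":-0.44,"yaw":0}])

```text
time_s: 31.7
ee_pos: [0.6212, 0.2952, 0.06]
ee_rot: [-0.0, -0.246, 0.969, 0.0]
contact_force: [0.1, -0.5, -0.5]
finger_gap: 0.0147
gripper_force: 29.5
```

>>> apply_moves(deltas=[{"x":0.02,"y":-0.008,"z":-0.03,"yaw":0},{"x":0.02,"y":-0.008,"z":-0.05,"yaw":0},{"x":0.02,"y":-0.008,"z":-0.065,"yaw":0},{"x":0.02,"y":-0.008,"z":-0.075,"yaw":0},{"x":0.02,"y":-0.008,"z":-0.08,"yaw":0},{"x":0.02,"y":-0.008,"z":-0.08,"yaw":0}])

```text
time_s: 32.3
ee_pos: [0.6247, 0.2935, 0.0485]
ee_rot: [0.0, -0.246, 0.969, -0.0]
contact_force: [-4.5, -2.1, 9.7]
finger_gap: 0.0147
gripper_force: 30.6
```

Contact is 10 N, so it is on the pad. Open and back off, then check everything.

>>> apply_moves(deltas=[{"x":0,"y":0,"z":0.004,"yaw":0},{"x":0,"y":0,"z":0.004,"yaw":0},{"x":0,"y":0,"z":0.004,"yaw":0},{"x":0,"y":0,"z":0.1,"yaw":0},{"x":0,"y":0,"z":0.4,"yaw":0},{"x":-0.1,"y":0,"z":0.7,"yaw":0},{"x":-0.4,"y":0,"z":1,"yaw":0},{"x":-0.4,"y":0,"z":1,"yaw":0}], jaw=0.5)

```text
time_s: 33.1
ee_pos: [0.5639, 0.2942, 0.2025]
ee_rot: [0.003, -0.246, 0.969, 0.001]
contact_force: [0.6, 0.4, 0.1]
finger_gap: 0.0427
gripper_force: 0.0
```

>>> apply_moves(deltas=[{"x":0,"y":-0.2,"z":0.2,"yaw":-0.09},{"x":0,"y":-0.5,"z":0.4,"yaw":-0.18},{"x":0,"y":-0.8,"z":0.6,"yaw":-0.27},{"x":0,"y":-1,"z":0.7,"yaw":-0.3},{"x":0,"y":-1,"z":0.7,"yaw":-0.3},{"x":0,"y":-1,"z":0.7,"yaw":-0.3}])

```text
time_s: 33.7
ee_pos: [0.5648, 0.1429, 0.3025]
ee_rot: [0.0, -0.012, 1.0, 0.0]
contact_force: [-0.3, 0.2, 0.1]
finger_gap: 0.0426
gripper_force: 0.0
```

```bash
cat > fin.py <<'E'
from h import *
s=get_state();print(s["time_s"],s["ee_pos"],s["contact_force"])
for n in("wrist","scene"):
    f=grab_frame(n);P=cloud(f);Z=P[...,2];d=np.hypot(P[...,0]-.6235,P[...,1]-.294);ok=f["z_map"]>.12
    m=ok&(d<.062)&(Z>.0185)&(Z<.06)
    c=max(cv2.findContours(m.astype(np.uint8),0,2)[0],key=cv2.contourArea)[:,0]
    w=np.array([ray(f,u,v,.024)[:2] for u,v in c],np.float32)*1000;print(n,"baren",cv2.minEnclosingCircle(w),"ztop",np.percentile(Z[m],[20,50,99]))
    w=P[ok&(Z>.005)&(Z<.02)&(d<.075)][:,:2].astype(np.float32)*1000;print("dish",cv2.minEnclosingCircle(w))
    for nm,x,y,h in(("jarP",.648,.061,.053),("jarG",.63,-.102,.053),("tub",.6395,-.0205,.047)):
        q=P[ok&(abs(Z-h)<.004)&(np.hypot(P[...,0]-x,P[...,1]-y)<.04)]
        if len(q)>20: print(nm,cv2.minEnclosingCircle(q[:,:2].astype(np.float32)*1000),np.median(q[:,2]))
E
python3 fin.py
```

```text
33.7 [0.56481272 0.14291915 0.30254862] [-0.32560167  0.21922368  0.07138949]
wrist baren ((622.3756103515625, 293.2549133300781), 50.899017333984375) ztop [0.02341492 0.02426595 0.04410405]
dish ((623.880615234375, 294.1260986328125), 66.07482147216797)
jarP ((646.7952880859375, 63.0627326965332), 22.84790802001953) 0.053596493058151846
jarG ((628.6656494140625, -100.04930114746094), 23.358009338378906) 0.053442227228586714
tub ((642.82177734375, -20.170833587646484), 29.677194595336914) 0.04763175258515918
scene baren ((625.5791015625, 291.26025390625), 52.29241943359375) ztop [0.0227778  0.02522861 0.04590796]
dish ((624.3214721679688, 292.6165466308594), 72.872802734375)
jarP ((647.8345336914062, 59.530784606933594), 24.223962783813477) 0.05372041448978523
jarG ((628.9064331054688, -102.5469741821289), 24.1803035736084) 0.05422440934356563
tub ((643.774169921875, -24.901382446289062), 31.71478843688965) 0.04775924539304488
```

The baren is centred within about 1.5 mm and level, and the jars and tub are in order. One last check of the rack.

>>> apply_moves(deltas=[{"x":0.1,"y":-0.3,"z":0,"yaw":0},{"x":0.2,"y":-0.6,"z":0,"yaw":0},{"x":0.2,"y":-0.9,"z":0,"yaw":0},{"x":0.2,"y":-1,"z":0,"yaw":0}])

```text
time_s: 34.2
ee_pos: [0.5947, -0.0088, 0.3009]
ee_rot: [-0.001, -0.012, 1.0, -0.0]
contact_force: [0.8, 1.1, -1.0]
finger_gap: 0.0425
gripper_force: 0.0
```

>>> apply_moves(deltas=[{"x":0.1,"y":-0.3,"z":-0.2,"yaw":0},{"x":0.1,"y":-0.6,"z":-0.4,"yaw":0},{"x":0.1,"y":-0.9,"z":-0.5,"yaw":0},{"x":0.1,"y":-1,"z":-0.5,"yaw":0},{"x":0.1,"y":-1,"z":-0.5,"yaw":0},{"x":0.1,"y":-1,"z":-0.5,"yaw":0}])

```text
time_s: 34.8
ee_pos: [0.6099, -0.1554, 0.2266]
ee_rot: [-0.0, -0.013, 1.0, 0.0]
contact_force: [-0.3, 0.6, -0.0]
finger_gap: 0.0428
gripper_force: 0.0
```

```bash
python3 seat.py; python3 - <<'E'
from h import *
f=grab_frame("wrist");P=cloud(f);a,y=.38,np.radians(1.4);o=np.array([.5725,-.3044,.034])
R=cv2.Rodrigues(np.array([0,0,y]))[0]@cv2.Rodrigues(np.array([0,-a,0.]))[0];L=(P-o)@R*1000
ok=f["z_map"]>.12
b=L[ok&(abs(L[...,2])<3)&(L[...,0]>10)&(L[...,0]<60)&(abs(L[...,1])<75)];print("board y",b[:,1].min(),b[:,1].max())
b=L[ok&(L[...,2]>10)&(L[...,2]<29)&(L[...,0]>-6)&(L[...,0]<3)&(abs(L[...,1])>36)&(abs(L[...,1])<55)];print("ledge face x",np.percentile(b[:,0],[50,95,99]))
E
```

```text
34.8 [ 0.60985244 -0.15542013  0.22661343] [-4.35450352e-04 -1.28717662e-02  9.99916997e-01  3.56340708e-04] 0.042774069256222104 [-0.29323713  0.56651701 -0.0410159 ]
rack frame mm 7703 [45.9  1.9] [61.6 87.7] 89.94 z 23.9 x [ 3.3 88.9] y [-27.4  32.2]
board y -60.678729837863216 60.09299075423054
ledge face x [0.00187763 0.32380514 0.40008418]
```

```bash
python3 -c "
from bench import sign_off
print(sign_off())"
```

```text
the job is handed in; nothing more can be done
None
```

I set out the bench and handed the job in at about 35 s; the last readings show both blocks flat against the ledge about 2 mm off centre, the jars upright either side of the tub, and the baren on its pad about 1.5 mm off centre.

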